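Get the boxed-in socket insert out of the case tray

TASK

The socket insert at the back of the case tray is hemmed in by the jar, the power adapter and the torch: lift those three out and stand all of them upright on the cardboard first, leaving the insert where it is. Then, with all three still on the cardboard, seat the insert fully home and square in the white surface box, plate up. Finally stand the jar, the adapter and the torch back upright in the tray, each where it stood at the start; knock none of them over and do not disturb the tape roll or the bit case in the tray.

Things in the scene. Friction and masses are not known exactly. Their poses are not given: they have to be found in the camera images.
- tray: fixed open grey tray, outside 220 (its x) x 240 (y) x 45 mm high, walls and floor 5 mm, yellow strip on its front (-x). Origin: centre of its underside, on the table. Jar, adapter and torch stand, in any order, at (x, y) = (35, 64), (35, -64), (-25, 0) mm, within 2 mm. Finger room: along the tray's x for the two at y = +-64, along its y for the front one and, once they are gone, for the insert.
- board: fixed flat piece of brown cardboard, 290 (its x) x 140 (its y) x 6 mm thick, lying to one side of the tray: the side area. Origin: centre of its underside on the table; z up.
- wallbox: fixed white plastic surface box, open at the top, lying on the table at the other side of the tray: outside 58 x 58 x 39 mm high, walls and floor 3 mm, inside 52 x 52 mm, 36 mm deep. Origin: centre of its underside on the table; x and y along its sides, z up.
- insert_plate (a point): loose socket insert, 90 g: white plate 62 x 62 x 10 mm on a steel body 38 x 38 x 34 mm, plate up, square to the tray, a fixed 40 mm high foam block 7 mm behind it. Point: plate centre, 39 mm above its foot: grip the plate's edges here. x, y along its sides, z up. Seated, the plate lies on the box's rim, the point 44 mm above the box's underside; 7 mm play all round.
- jar_mid (a point): loose round screw jar, pale translucent, with a white cap, 50 mm diameter, 70 mm high, about 160 g. Point at its centre, half-way up; z up.
- adapter_mid (a point): loose black rectangular power adapter standing on end, 44 (its x) x 50 (its y) x 74 mm high, about 200 g, grey rectangle on top. Point at its centre, half-way up; z up. It stands about square to the tray.
- torch_mid (a point): loose slim aluminium torch standing on its head: tube 34 mm diameter with dark ribs, 78 mm high, the head at its foot 48 mm diameter and 10 mm high (tapering to the tube by 14 mm), about 130 g. Point at its centre, half-way up; z up.
- tape: bystander: loose black roll of tape, 50 mm diameter, 32 mm hole, 18 mm high, lying in one front corner of the tray. Origin: centre of its underside.
- bitcase: bystander: loose small yellow bit case with a black band, 34 x 56 x 20 mm, lying in the other front corner of the tray. Origin: centre of its underside.
Not all that is in view belongs to the job. What is shaped like the part that bears torch_mid but pink or red is not meant. Of the things that look like the part that bears adapter_mid, the smaller one is meant.

How it is judged (in metres and radians):
On the way, in this order (a step that is already met when the one before it is completed fails the run):
1. the jar, the adapter and the torch all stand upright on the cardboard, the insert still in its place in the tray (within 20 mm) (x of jar_mid in the frame of board between -0.145 and 0.145 m and y of jar_mid in the frame of board between -0.07 and 0.07 m and z of jar_mid in the frame of board between 0.035 and 0.047 m and angle between each of jar_mid, adapter_mid, torch_mid's own z axis and vertical below 0.12 rad and x of adapter_mid in the frame of board between -0.145 and 0.145 m and y of adapter_mid in the frame of board between -0.07 and 0.07 m and z of adapter_mid in the frame of board between 0.037 and 0.049 m and x of torch_mid in the frame of board between -0.145 and 0.145 m and y of torch_mid in the frame of board between -0.07 and 0.07 m and z of torch_mid in the frame of board between 0.039 and 0.051 m and distance of insert_plate from where it was at the start of the episode below 0.02 m), for 0.2 s.
2. the insert is seated in the surface box while the three things still stand on the cardboard (horizontal distance between insert_plate and wallbox below 0.01 m and z of insert_plate in the frame of wallbox between 0.04 and 0.0475 m and angle between insert_plate's own z axis and vertical below 0.08 rad and (angle between the x axis of insert_plate and the x axis of wallbox, either way round below 0.2 rad or angle between the x axis of insert_plate and the y axis of wallbox, either way round below 0.2 rad) and x of jar_mid in the frame of board between -0.145 and 0.145 m and y of jar_mid in the frame of board between -0.07 and 0.07 m and z of jar_mid in the frame of board between 0.035 and 0.047 m and angle between each of jar_mid, adapter_mid, torch_mid's own z axis and vertical below 0.12 rad and x of adapter_mid in the frame of board between -0.145 and 0.145 m and y of adapter_mid in the frame of board between -0.07 and 0.07 m and z of adapter_mid in the frame of board between 0.037 and 0.049 m and x of torch_mid in the frame of board between -0.145 and 0.145 m and y of torch_mid in the frame of board between -0.07 and 0.07 m and z of torch_mid in the frame of board between 0.039 and 0.051 m), for 0.2 s.
At the end, for the whole second after the job is handed in: Insert seated in the surface box, plate up (centre within 10 mm, plate on the rim within 4 mm, tilt under 0.08 rad, square within 0.2 rad); jar, adapter and torch upright (within 0.12 rad) in the tray, each within 15 mm of its starting place; all released and at rest (horizontal distance between insert_plate and wallbox below 0.01 m and z of insert_plate in the frame of wallbox between 0.04 and 0.0475 m and angle between insert_plate's own z axis and vertical below 0.08 rad and (angle between the x axis of insert_plate and the x axis of wallbox, either way round below 0.2 rad or angle between the x axis of insert_plate and the y axis of wallbox, either way round below 0.2 rad) and distance of each of jar_mid, adapter_mid, torch_mid from where it was at the start of the episode below 0.015 m and angle between each of jar_mid, adapter_mid, torch_mid's own z axis and vertical below 0.12 rad and linear speed of each of insert, jar, adapter, torch below 0.02 m/s); the robot touches nothing.
It fails at once if the jar, the adapter or the torch is tipped over (more than 0.7 rad) (angle between any of jar_mid, adapter_mid, torch_mid's own z axis and vertical above 0.7 rad).
It fails at once if the tape roll or the bit case is moved by more than 30 mm (distance of any of tape, bitcase from where it was at the start of the episode above 0.03 m).
It also fails if it takes over 144 s, if anything falls off the work surface, if the arm or the gripper's body presses on something with over 40 N, if the wrist force passes 120 N, or if a joint passes its speed limit or range.

ROBOT

A 6-joint arm with a two-finger parallel gripper is mounted at the origin on the work surface. World frame = base frame: x ahead of the robot, y to its left, z up, the work surface at z = 0. Lengths are in m, angles in degrees, forces in N, time in s.
With the tool pointing down it reaches from about 0.4 to 0.825 m from the base axis. Payload 7 kg.
Tool frame: the origin (TCP) lies on the centre line of the jaws, within the pads' length; the fingertips stand 11 mm ahead of it and the grasp point (between the pads) lies 8 mm behind it; z points along the fingers, y is the line along which they close (so a half turn about z gives the same grasp; the last joint's range is limited). The gripper opens to 88 mm and grips with 3 to 60 N. Pads are 19 mm wide; open, the fingers measure 130 mm over their backs; the gripper's body (78 mm by 193 mm) begins 47 mm behind the grasp point.
Start: joints at [-54.597, 20.546, 0.682, 0, -70.136, -16.507], TCP at [0.219, -0.639, 0.211] pointing down, gripper open.
Joint ranges: [-176.03, 176.03], [-82.01, 121.73], [-58.28, 71.71], [-173.87, 95.51], [-174.79, -0.11], [-173.66, 173.66]. Speed limits (degrees/s): [136.94, 136.94, 172.46, 180, 180, 180].

INTERFACE

Orientations are given as [roll, pitch, yaw] about the fixed x, y, z axes, in that order (R = Rz(yaw) Ry(pitch) Rx(roll)).
In Python, from plant import r, capture, camera_model, job gives the robot as it stands.
- The arm moves only by the tool drive_tool, never from a script. Its argument "increments" is a list that holds one entry, the list of rows, each a list of 5 numbers: the gripper's target within -1 to 1 (fully open at 1, half-way at 0, shut at -1), then the shift along the tool's x, y, z scaled (see below), then the turn about the tool's z scaled (see below). In form: [[[gripper, tx, ty, tz, roll], ...]]. A call has 1 to 5 rows; each row is the pose to reach, as a shift and turn from the pose commanded when the call began, along the tool's axes at that moment, turning the shorter way round; what a row does not reach only later rows make up. The controller multiplies each number of a shift by 120 mm and each number of a turn by 360 degrees. A row lasts 1/8 s, in which the tool goes at most 62.5 mm and 10.7 degrees, less where a joint would pass 70% of its speed; a pose out of reach is approached as far as the arm can. A call with a number of a shift or a turn outside -1 to 1 is refused whole. A call with a gripper value outside its range is refused whole. The fingers move at their own pace and stop on an object; "squeeze" is the grip in N (left out, the last holds). Time passes only in rows, so rows that repeat a pose let the fingers close. It gives the time, the measured TCP pose, the force, the opening and the grip force at its end, in the units of the state.
- r.get_state(): the state, without advancing time (a new reading comes with each control period).
- capture(name): name is "side" or "top"; returns the picture (384x512x3 uint8, red, green, blue); there is no depth.
- camera_model(name): a dict with "camera_matrix" (3x3 intrinsics, pixels), "rvec" (rotation vector, rad) and "tvec" (3), from world to camera coordinates, as OpenCV has them. Camera axes: x right, y down, z forward; pixel columns grow to the right and rows downward; lengths in m; the calibration is good to about 2 mm. A picture is of the moment at which its call begins. camera_model takes no time and is no camera call.
- job.close_job(): hands the job in; it is judged then, once.
The state is a dict: "time_s": time; "joints": joint angles; "qd": joint speeds; "joint_torque": joint torques, N m; "tcp_pos": TCP position; "eef_rot": TCP orientation; "contact_force": force on the tool from outside, world axes, zero at the start; "moment": the same for the moment, N m; "gripper_width": finger opening in m; "gripper_force": force on a finger pad.
Only numpy, scipy, OpenCV 4.12 (cv2) and the standard library are available. Lean on these libraries where they do the work, as an engineer would, in place of code of your own. Each camera call takes 0.05 s, during which the arm holds its last target. There are 200 camera calls.

## Working session

There is one attempt and no reset: what is moved stays moved. The work goes in short steps, Python scripts to look and compute and a tool call to move; the robot and the scene stay as the last step left them, time stands still between calls to the robot, and variables do not carry over. Pictures are saved under pics/ and viewed, at most 14 in all, crops included, and the job is handed in when it is done.

Besides the shell and the picture viewer there is one more tool, called after "Emit:" as name(argument=value, ...) on one line, values as JSON. drive_tool: Moves the arm, as the interface text tells. Its arguments: {"type":"object","properties":{"increments":{"type":"array"},"squeeze":{"type":"number"}},"required":["increments"]}

```bash
ls; mkdir -p pics; cat > h.py <<'E'
import numpy as np,cv2
from plant import r,capture,camera_model,job
def snap(n,f):
    im=capture(n); cv2.imwrite('pics/'+f,im[:,:,::-1]); return im
def mdl(n):
    m=camera_model(n); K=np.array(m['camera_matrix'],float); R=cv2.Rodrigues(np.array(m['rvec'],float))[0]; return K,R,np.array(m['tvec'],float).ravel()
def ray(n,px):
    K,R,t=mdl(n); d=R.T@np.linalg.inv(K)@np.array([px[0],px[1],1.]); return -R.T@t,d
def atz(n,px,z):
    c,d=ray(n,px); return c+d*(z-c[2])/d[2]
def tri(pa,pb,a='side',b='top'):
    A=[];B=[]
    for n,p in((a,pa),(b,pb)):
        c,d=ray(n,p); d=d/np.linalg.norm(d); M=np.eye(3)-np.outer(d,d); A.append(M);B.append(M@c)
    return np.linalg.solve(sum(A),sum(B))
def proj(n,P):
    K,R,t=mdl(n); q=K@(R@np.array(P,float)+t); return q[:2]/q[2]
E
python3 - <<'E'
from h import *
for n in('side','top'):
    im=snap(n,n+'0.png'); c,d=ray(n,(256,192)); print(n,c.round(3),d.round(2),mdl(n)[0].round(0).tolist())
s=r.get_state(); print(s['tcp_pos'],s['eef_rot'],s['gripper_width'],s['time_s'])
E
```

```text
pics
side [0.413 0.795 0.736] [ 0.17 -0.75 -0.64] [[460.0, 0.0, 265.0], [0.0, 460.0, 189.0], [0.0, 0.0, 1.0]]
top [0.463 0.007 0.997] [ 0.09 -0.   -1.  ] [[381.0, 0.0, 256.0], [0.0, 381.0, 191.0], [0.0, 0.0, 1.0]]
[ 0.21844746 -0.63820752  0.21053714] [ 1.79917841e+02 -6.96735383e-03 -1.61107405e+02] 0.08731392285571309 0.1
```

View pics/top0.png

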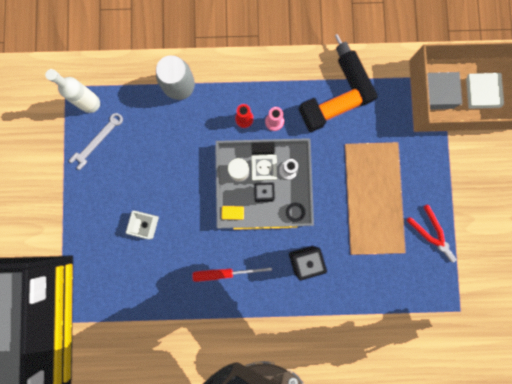

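View pics/side0.png

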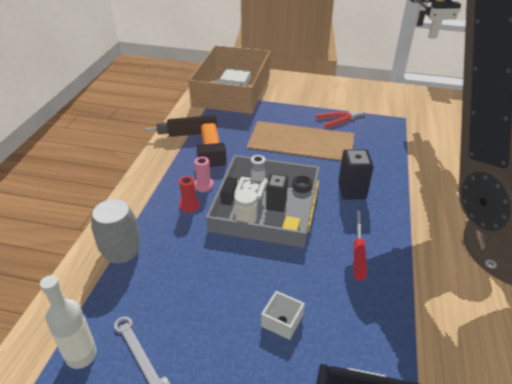

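Top view: candidates are torch (289,169) grey vs. red (244,115) and pink (275,118), which are not meant. Adapter (264,190) is small and in the tray, vs. the bigger black one (308,263), which is not meant. Jar is (238,169), vs. the grey can (175,78). Insert (264,166), wallbox (142,225), board (375,198), tape (295,212), bit case (232,213). Checking with a close crop.

```bash
python3 - <<'E'
import cv2,numpy as np
t=cv2.imread('pics/top0.png');s=cv2.imread('pics/side0.png')
a=cv2.resize(t[130:240,205:325],None,fx=4.5,fy=4.5,interpolation=2)[:495,:]
b=cv2.resize(s[145:250,200:330],None,fx=4.5,fy=4.5,interpolation=2)
cv2.imwrite('pics/c1.png',a);cv2.imwrite('pics/c2.png',b)
c=cv2.resize(t[205:245,120:165],None,fx=8,fy=8,interpolation=2);d=cv2.resize(s[285:345,255:310],None,fx=6,fy=6,interpolation=2)
h=max(c.shape[0],d.shape[0]);f=lambda x:cv2.copyMakeBorder(x,0,h-x.shape[0],0,0,0)
cv2.imwrite('pics/c3.png',np.hstack([f(c),f(d)]))
E
```

```text
(no output)
```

View pics/c1.png

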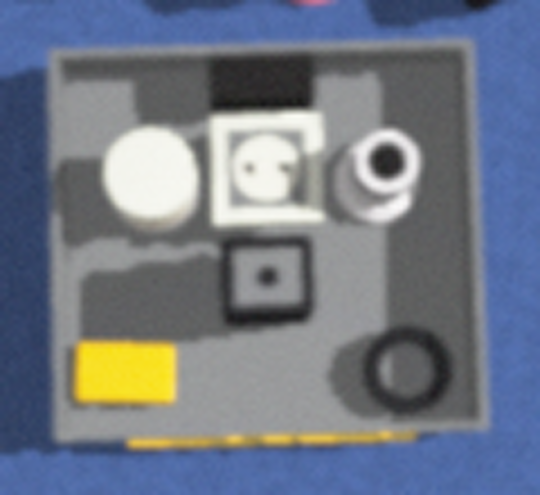

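View pics/c2.png

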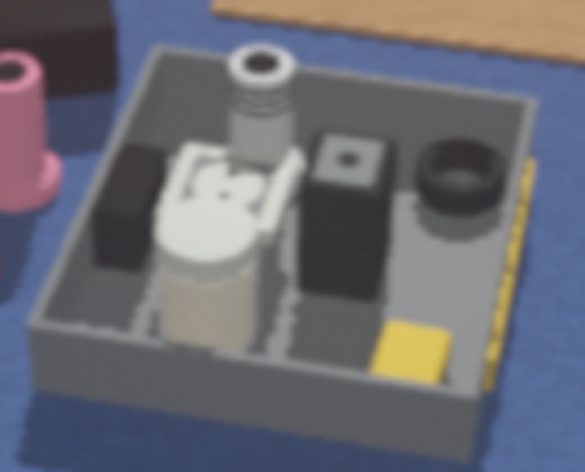

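View pics/c3.png

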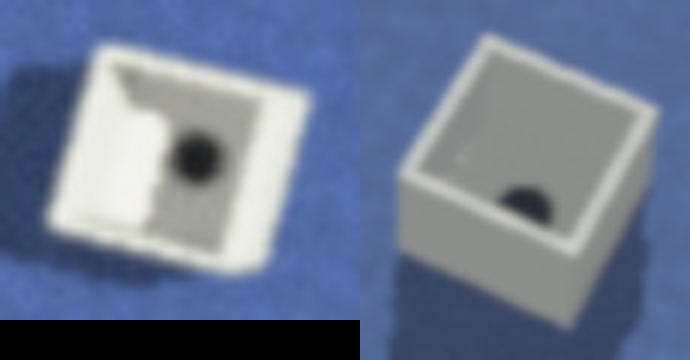

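Crops confirm the picks: jar, adapter (grey top) and grey torch in the tray, insert with foam behind it. The wallbox is turned about 13°.

```bash
python3 - <<'E'
from h import *
T=lambda p:(p[0]/4.5+205-.4,p[1]/4.5+130-.4); S=lambda p:(p[0]/4.5+200-.4,p[1]/4.5+145-.4)
W=lambda p:(p[0]/6+255-.4,p[1]/6+285-.4); WT=lambda p:(p[0]/8+120-.4,p[1]/8+205-.4)
tt=[(50,48),(472,40),(489,428),(55,440)]; ss=[(30,325),(155,45),(535,98),(480,395)]
A=np.array([atz('top',T(p),.045) for p in tt]);B=np.array([atz('side',S(p),.045) for p in ss])
print(A.round(4)[:,:2].tolist());print(B.round(4)[:,:2].tolist())
print('tri',[tri(S(b),T(a)).round(3).tolist() for a,b in zip(tt,ss)])
for C in(A,B):
    v=(C[0]-C[3])+(C[1]-C[2]);print('tray',C.mean(0).round(4),np.degrees(np.arctan2(v[1],v[0])))
for n,a,b,z in(('jar',(151,172),(207,222),.075),('ad',(267,278),(350,160),.079),('torch',(387,161),(262,66),.083),('ins',(267,168),(222,188),.049)):
    print(n,tri(S(b),T(a)).round(4),atz('top',T(a),z).round(4)[:2],atz('side',S(b),z).round(4)[:2])
w=[(127,38),(298,108),(215,250),(42,172)]
B=np.array([atz('side',W(p),.039) for p in w]);print(B.round(4)[:,:2].tolist(),B.mean(0))
for i in range(4):
    v=B[(i+1)%4]-B[i];print(np.linalg.norm(v),np.degrees(np.arctan2(v[1],v[0])))
print('wbtop',atz('top',WT((100,48)),.039),atz('top',WT((48,228)),.039), tri(W(w[0]),WT((100,48))))
bd=[(346,143),(399,142),(405,254),(350,254)]
C=np.array([atz('top',p,.006) for p in bd]);print(C.round(3)[:,:2].tolist(),C.mean(0));v=C[1]-C[2];print(np.degrees(np.arctan2(v[1],v[0])))
E
```

```text
[[0.6798, 0.1028], [0.6781, -0.1351], [0.46, -0.1359], [0.4599, 0.1039]]
[[0.6784, 0.1014], [0.6795, -0.1381], [0.4611, -0.1379], [0.4585, 0.0997]]
tri [[0.679, 0.103, 0.046], [0.678, -0.135, 0.047], [0.461, -0.136, 0.047], [0.459, 0.103, 0.049]]
tray [ 0.5695 -0.0161  0.045 ] -0.041598427692130666
tray [ 0.5694 -0.0187  0.045 ] 0.2006078437430463
jar [0.6029 0.0461 0.0793] [0.6032 0.0462] [0.6045 0.0412]
ad [ 0.5435 -0.0148  0.0816] [ 0.5435 -0.0149] [ 0.5443 -0.018 ]
torch [ 0.6044 -0.0811  0.0832] [ 0.6046 -0.0811] [ 0.6044 -0.0814]
ins [ 0.6094 -0.0172  0.0486] [ 0.6077 -0.0174] [ 0.611  -0.0168]
[[0.4931, 0.2595], [0.4372, 0.2739], [0.4537, 0.3287], [0.5085, 0.3136]] [0.47310158 0.29392414 0.039     ]
0.05774304713731775 165.56362415167322
0.05722029060417445 73.27165183208712
0.056871705482981705 -15.443087929230241
0.0561929534655244 -105.87238553455845
wbtop [0.50752973 0.31617532 0.039     ] [0.4518322  0.33226219 0.039     ] [0.49620449 0.29891999 0.09017166]
[[0.672, -0.237], [0.671, -0.377], [0.379, -0.375], [0.382, -0.233]] [ 0.5260879  -0.30537343  0.006     ]
-0.4510514225328356
```

Emit:
drive_tool(increments=[[[1,0,0,0,-0.02],[1,0,0,0,-0.05],[1,0,0,0,-0.0775],[1,0,0,0,-0.0987],[1,0,0,0,-0.0987]]], squeeze=25)

```text
time_s: 0.72
tcp_pos: [0.2185, -0.6384, 0.2109]
eef_rot: [180.0, 0.0, -125.6]
contact_force: [0.1, 0.7, -0.2]
gripper_width: 0.0875
gripper_force: 0.0
```

Emit:
drive_tool(increments=[[[1,0,0,0,-0.0987],[1,0,0,0,-0.0987],[1,0,0,0,-0.0987],[1,0,0,0,-0.0987],[1,0,0,0,-0.0987]]])

```text
time_s: 1.35
tcp_pos: [0.2185, -0.6385, 0.2111]
eef_rot: [180.0, 0.0, -90.2]
contact_force: [0.2, -0.2, 0.4]
gripper_width: 0.0874
gripper_force: 0.0
```

Emit:
drive_tool(increments=[[[1,-0.93,-0.643,0,0],[1,-0.93,-0.643,0,0],[1,-0.93,-0.643,0,0]]])

```text
time_s: 1.72
tcp_pos: [0.2975, -0.5247, 0.2119]
eef_rot: [-180.0, -0.0, -90.1]
contact_force: [0.8, -0.1, 1.3]
gripper_width: 0.088
gripper_force: 0.0
```

Emit:
drive_tool(increments=[[[1,-0.93,-0.643,0,0],[1,-0.93,-0.643,0,0],[1,-0.93,-0.643,0,0]]])

```text
time_s: 2.1
tcp_pos: [0.3747, -0.4134, 0.2117]
eef_rot: [-180.0, -0.0, -90.0]
contact_force: [-0.3, -0.3, 0.1]
gripper_width: 0.0878
gripper_force: 0.0
```

Emit:
drive_tool(increments=[[[1,-0.93,-0.643,0,0],[1,-0.93,-0.643,0,0],[1,-0.93,-0.643,0,0]]])

```text
time_s: 2.48
tcp_pos: [0.4519, -0.3023, 0.2115]
eef_rot: [-180.0, -0.0, -90.0]
contact_force: [-0.6, -0.5, -0.6]
gripper_width: 0.0878
gripper_force: 0.0
```

Emit:
drive_tool(increments=[[[1,-0.93,-0.643,0,0],[1,-0.93,-0.643,0,0],[1,-0.93,-0.643,0,0]]])

```text
time_s: 2.85
tcp_pos: [0.5291, -0.191, 0.2111]
eef_rot: [180.0, -0.0, -90.0]
contact_force: [-0.5, 0.1, -1.0]
gripper_width: 0.0879
gripper_force: 0.0
```

Emit:
drive_tool(increments=[[[1,-0.93,-0.643,0,0],[1,-0.93,-0.643,0,0],[1,-0.93,-0.643,0,0],[1,-0.93,-0.643,0,0]]])

```text
time_s: 3.35
tcp_pos: [0.6046, -0.0816, 0.2108]
eef_rot: [179.9, -0.0, -90.1]
contact_force: [0.1, 0.0, -0.1]
gripper_width: 0.0878
gripper_force: 0.0
```

Emit:
drive_tool(increments=[[[1,0,0,0.5,0],[1,0,0,1,0],[1,0,0,1,0]]])

```text
time_s: 3.72
tcp_pos: [0.6004, -0.0831, 0.0875]
eef_rot: [179.5, -0.1, -90.2]
contact_force: [-0.0, -0.3, 0.0]
gripper_width: 0.0875
gripper_force: 0.0
```

Emit:
drive_tool(increments=[[[1,0,0,0.16,0],[1,0,0,0.32,0],[1,0,0,0.32,0],[-1,0,0,0.32,0],[-1,0,0,0.32,0]]])

```text
time_s: 4.35
tcp_pos: [0.6058, -0.0811, 0.0548]
eef_rot: [-179.9, 0.0, -90.0]
contact_force: [0.7, 0.2, -0.6]
gripper_width: 0.0731
gripper_force: 0.0
```

Emit:
drive_tool(increments=[[[-1,0,0,0,0],[-1,0,0,0,0],[-1,0,0,0,0],[-1,0,0,0,0]]])

```text
time_s: 4.85
tcp_pos: [0.6047, -0.0809, 0.0529]
eef_rot: [180.0, -0.0, -90.0]
contact_force: [1.6, 0.1, -0.8]
gripper_width: 0.0332
gripper_force: 1.0
```

Emit:
drive_tool(increments=[[[-1,0,0,0,0],[-1,0,0,-0.15,0],[-1,0,0,-0.5,0],[-1,0,0,-0.8,0],[-1,0,0,-0.8,0]]])

```text
time_s: 5.48
tcp_pos: [0.6066, -0.0808, 0.1521]
eef_rot: [-179.7, 0.0, -90.0]
contact_force: [-0.3, 0.3, -1.8]
gripper_width: 0.0323
gripper_force: 25.0
```

Emit:
drive_tool(increments=[[[-1,0.25,0,0,0],[-1,0.55,0,0,0],[-1,0.8,-0.04,0,0],[-1,0.8,-0.04,0,0]]])

```text
time_s: 5.98
tcp_pos: [0.6087, -0.1785, 0.1473]
eef_rot: [179.9, 0.0, -90.2]
contact_force: [-0.4, 0.1, -1.9]
gripper_width: 0.0327
gripper_force: 25.0
```

Emit:
drive_tool(increments=[[[-1,0.3,0,0,0],[-1,0.6,0,0,0],[-1,0.78,0,0,0],[-1,0.78,0,0,0],[-1,0.78,0,0,0]]])

```text
time_s: 6.6
tcp_pos: [0.6093, -0.2698, 0.1485]
eef_rot: [180.0, 0.0, -90.0]
contact_force: [0.2, -0.3, -0.9]
gripper_width: 0.0325
gripper_force: 25.0
```

Emit:
drive_tool(increments=[[[-1,0,0,0.3,0],[-1,0,0,0.6,0],[-1,0,0,0.74,0],[-1,0,0,0.78,0],[-1,0,0,0.78,0]]])

```text
time_s: 7.22
tcp_pos: [0.6102, -0.2704, 0.0562]
eef_rot: [-179.9, -0.0, -90.0]
contact_force: [0.3, -1.4, -0.7]
gripper_width: 0.0325
gripper_force: 25.0
```

Emit:
drive_tool(increments=[[[-1,0,0,0,0],[-1,0,0,0,0]]])

```text
time_s: 7.48
tcp_pos: [0.61, -0.2706, 0.0564]
eef_rot: [-179.9, -0.0, -90.0]
contact_force: [0.4, 0.5, -1.0]
gripper_width: 0.0324
gripper_force: 25.0
```

Emit:
drive_tool(increments=[[[-1,0,0,0.01,0],[-1,0,0,0.02,0],[-1,0,0,0.02,0],[-1,0,0,0.02,0]]])

```text
time_s: 7.98
tcp_pos: [0.6098, -0.2706, 0.0538]
eef_rot: [-180.0, -0.0, -90.0]
contact_force: [-1.9, 1.2, 4.8]
gripper_width: 0.0327
gripper_force: 25.0
```

Emit:
drive_tool(increments=[[[1,0,0,0,0],[1,0,0,0,0],[1,0,0,0,0],[1,0,0,0,0],[1,0,0,0,0]]])

```text
time_s: 8.6
tcp_pos: [0.6094, -0.2705, 0.0529]
eef_rot: [180.0, -0.0, -90.0]
contact_force: [-0.2, 0.6, 0.6]
gripper_width: 0.0774
gripper_force: 0.0
```

Emit:
drive_tool(increments=[[[1,0,0,-0.2,0],[1,0,0,-0.6,0],[1,0,0,-1,0],[1,0,0,-1,0],[1,0,0,-1,0]]])

```text
time_s: 9.22
tcp_pos: [0.6092, -0.2703, 0.1729]
eef_rot: [-180.0, 0.0, -90.1]
contact_force: [-0.1, 0.2, -0.8]
gripper_width: 0.0876
gripper_force: 0.0
```

Emit:
drive_tool(increments=[[[1,-0.88,0,0,0],[1,-0.88,0,0,0],[1,-0.88,0,0,0]]])

```text
time_s: 9.6
tcp_pos: [0.6088, -0.1622, 0.1716]
eef_rot: [179.9, 0.0, -89.9]
contact_force: [0.2, 0.1, 0.8]
gripper_width: 0.0878
gripper_force: 0.0
```

Emit:
drive_tool(increments=[[[1,-0.88,0,0,0],[1,-0.88,0,0,0],[1,-0.88,0,0,0]]])

```text
time_s: 9.98
tcp_pos: [0.6092, -0.0574, 0.1718]
eef_rot: [179.9, -0.0, -89.9]
contact_force: [0.1, -0.2, -0.3]
gripper_width: 0.0879
gripper_force: 0.0
```

Emit:
drive_tool(increments=[[[1,-0.88,0.04,0,0],[1,-0.88,0.04,0,0],[1,-0.88,0.04,0,0],[1,-0.88,0.04,0,0],[1,-0.88,0.04,0,0]]])

```text
time_s: 10.6
tcp_pos: [0.6048, 0.0449, 0.1726]
eef_rot: [180.0, -0.0, -90.1]
contact_force: [0.1, -0.6, 0.3]
gripper_width: 0.0876
gripper_force: 0.0
```

```bash
python3 - <<'E'
from h import *
a=snap('top','t1.png')
b=snap('side','s1.png')
f=lambda i:cv2.resize(i[:,:,::-1],None,fx=2,fy=2)
cv2.imwrite('pics/m1.png',np.hstack([a[90:290,180:430],b[90:290,170:420]])[:,:,::-1].repeat(1,0) if 0 else cv2.resize(np.hstack([a[90:290,205:430],b[90:290,170:345]])[:,:,::-1],None,fx=2,fy=2))
E
```

```text
(no output)
```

View pics/m1.png

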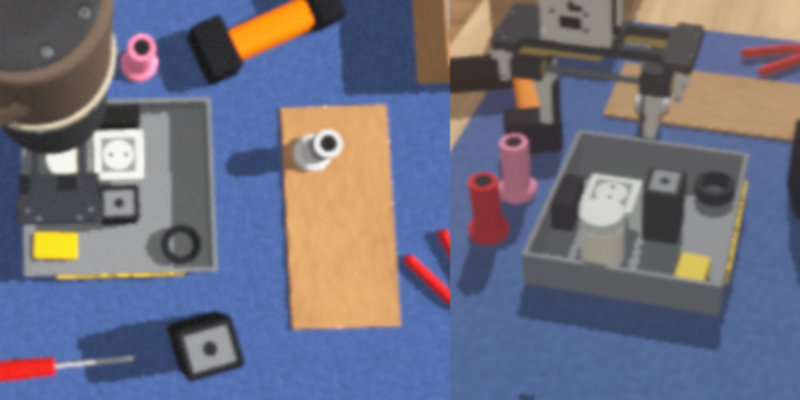

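Torch stands upright on the board at crop (325,145), and the gripper is over the jar. Descending.

Emit:
drive_tool(increments=[[[1,0,0,0.5,0],[1,-0.01,0,1,0],[1,-0.01,0,1,0],[1,-0.01,0,1,0]]])

```text
time_s: 11.2
tcp_pos: [0.6064, 0.0474, 0.055]
eef_rot: [-179.9, -0.0, -90.0]
contact_force: [-0.2, -0.8, 0.3]
gripper_width: 0.0877
gripper_force: 0.0
```

Emit:
drive_tool(increments=[[[1,0,0,0.06,0],[1,0,0,0.06,0],[-1,0,0,0.06,0],[-1,0,0,0.06,0],[-1,0,0,0.06,0]]])

```text
time_s: 11.82
tcp_pos: [0.6049, 0.0476, 0.0459]
eef_rot: [-180.0, 0.0, -90.0]
contact_force: [-0.0, 0.1, -0.7]
gripper_width: 0.063
gripper_force: 0.0
```

Emit:
drive_tool(increments=[[[-1,0,0,0,0],[-1,0,0,0,0],[-1,0,0,0,0],[-1,0,0,0,0]]])

```text
time_s: 12.32
tcp_pos: [0.6047, 0.0475, 0.0457]
eef_rot: [180.0, -0.0, -90.0]
contact_force: [-1.2, -0.4, 0.7]
gripper_width: 0.0492
gripper_force: 25.0
```

Emit:
drive_tool(increments=[[[-1,0,0,-0.15,0],[-1,0,0,-0.5,0],[-1,0,0,-0.9,0],[-1,0,0,-1,0],[-1,0,0,-1,0]]])

```text
time_s: 12.95
tcp_pos: [0.6049, 0.0477, 0.1661]
eef_rot: [-179.9, 0.0, -90.0]
contact_force: [-0.3, -0.2, -2.6]
gripper_width: 0.0491
gripper_force: 25.0
```

Emit:
drive_tool(increments=[[[-1,0.25,0.13,0,0],[-1,0.6,0.31,0,0],[-1,0.883,0.458,0,0]]])

```text
time_s: 13.32
tcp_pos: [0.5477, -0.0596, 0.1634]
eef_rot: [179.8, -0.0, -90.0]
contact_force: [-0.4, -0.4, -1.9]
gripper_width: 0.0492
gripper_force: 25.0
```

Emit:
drive_tool(increments=[[[-1,0.4,0.2,0,0],[-1,0.883,0.458,0,0],[-1,0.883,0.458,0,0]]])

```text
time_s: 13.7
tcp_pos: [0.4914, -0.1668, 0.1637]
eef_rot: [179.8, 0.0, -90.3]
contact_force: [1.2, 0.4, -0.9]
gripper_width: 0.049
gripper_force: 25.0
```

Emit:
drive_tool(increments=[[[-1,0.4,0.2,0,0],[-1,0.7,0.36,0,0],[-1,0.883,0.458,0,0],[-1,0.883,0.458,0,0],[-1,0.883,0.458,0,0]]])

```text
time_s: 14.32
tcp_pos: [0.4396, -0.2697, 0.1647]
eef_rot: [179.9, 0.0, -90.1]
contact_force: [0.3, 0.1, -1.2]
gripper_width: 0.0491
gripper_force: 25.0
```

Emit:
drive_tool(increments=[[[-1,0,0,0.3,0],[-1,0,0,0.6,0],[-1,0,0,0.85,0],[-1,0,0,0.94,0],[-1,0,0,0.94,0]]])

```text
time_s: 14.95
tcp_pos: [0.4399, -0.2697, 0.0526]
eef_rot: [179.9, 0.0, -90.0]
contact_force: [-0.3, -0.1, -0.5]
gripper_width: 0.0492
gripper_force: 25.0
```

Emit:
drive_tool(increments=[[[-1,0,0,0,0],[-1,0,0,0,0]]])

```text
time_s: 15.2
tcp_pos: [0.4406, -0.2704, 0.0541]
eef_rot: [-179.9, -0.0, -90.0]
contact_force: [0.5, 0.2, -1.5]
gripper_width: 0.0496
gripper_force: 25.0
```

Emit:
drive_tool(increments=[[[-1,0,0,0.02,0],[-1,0,0,0.04,0],[-1,0,0,0.06,0],[-1,0,0,0.06,0],[-1,0,0,0.06,0]]])

```text
time_s: 15.82
tcp_pos: [0.4398, -0.2705, 0.0466]
eef_rot: [-180.0, -0.0, -90.0]
contact_force: [-2.8, 1.2, 8.5]
gripper_width: 0.0492
gripper_force: 25.0
```

Emit:
drive_tool(increments=[[[1,0,0,0,0],[1,0,0,0,0],[1,0,0,0,0],[1,0,0,0,0],[1,0,0,0,0]]])

```text
time_s: 16.45
tcp_pos: [0.4397, -0.2702, 0.0457]
eef_rot: [180.0, 0.0, -90.0]
contact_force: [0.5, 0.7, 0.4]
gripper_width: 0.087
gripper_force: 0.0
```

Emit:
drive_tool(increments=[[[1,0,0,-0.2,0],[1,0,0,-0.6,0],[1,0,0,-1,0],[1,0,0,-1,0],[1,0,0,-1,0]]])

```text
time_s: 17.08
tcp_pos: [0.4394, -0.27, 0.1655]
eef_rot: [-180.0, 0.0, -90.1]
contact_force: [-0.5, 0.4, -0.5]
gripper_width: 0.0877
gripper_force: 0.0
```

Emit:
drive_tool(increments=[[[1,-1,-0.435,0,0.125],[1,-1,-0.435,0,0.125],[1,-1,-0.435,0,0.125],[1,-1,-0.435,0,0.125],[1,-1,-0.435,0,0.125]]])

```text
time_s: 17.7
tcp_pos: [0.4912, -0.1497, 0.164]
eef_rot: [179.9, -0.1, -135.2]
contact_force: [-0.3, -0.1, -0.1]
gripper_width: 0.0875
gripper_force: 0.0
```

Emit:
drive_tool(increments=[[[1,0,0,0,0.125],[1,0,0,0,0.125],[1,0,0,0,0.125],[1,0,0,0,0.125],[1,0,0,0,0.125]]])

```text
time_s: 18.32
tcp_pos: [0.4912, -0.1503, 0.1643]
eef_rot: [-180.0, -0.2, 179.9]
contact_force: [-0.5, 0.3, -0.4]
gripper_width: 0.0877
gripper_force: 0.0
```

Emit:
drive_tool(increments=[[[1,-0.4425,1,0,0],[1,-0.4425,1,0,0],[1,-0.4425,1,0,0],[1,-0.4425,1,0,0]]])

```text
time_s: 18.82
tcp_pos: [0.5447, -0.03, 0.1648]
eef_rot: [-180.0, -0.1, -179.9]
contact_force: [-1.0, -0.7, 0.3]
gripper_width: 0.0876
gripper_force: 0.0
```

Emit:
drive_tool(increments=[[[1,0,0.112,0,0],[1,0,0.112,0,0],[1,0,0.112,0,0]]])

```text
time_s: 19.2
tcp_pos: [0.545, -0.0174, 0.1659]
eef_rot: [180.0, 0.0, 179.9]
contact_force: [-0.4, -0.3, 0.6]
gripper_width: 0.0875
gripper_force: 0.0
```

Emit:
drive_tool(increments=[[[1,0,0,0.4,0],[1,0,0,0.8,0],[1,0,0,0.97,0],[1,0,0,0.97,0],[1,0,0,0.97,0]]])

```text
time_s: 19.82
tcp_pos: [0.546, -0.017, 0.0504]
eef_rot: [180.0, 0.1, 180.0]
contact_force: [0.6, -0.0, 1.0]
gripper_width: 0.0878
gripper_force: 0.0
```

Emit:
drive_tool(increments=[[[-1,0,0,0,0],[-1,0,0,0,0],[-1,0,0,0,0],[-1,0,0,0,0],[-1,0,0,0,0]]])

```text
time_s: 20.45
tcp_pos: [0.5454, -0.0168, 0.0495]
eef_rot: [180.0, 0.0, 180.0]
contact_force: [-0.9, 0.6, 2.0]
gripper_width: 0.0497
gripper_force: 25.0
```

Emit:
drive_tool(increments=[[[-1,0,0,0,0],[-1,0,0,0,0]]])

```text
time_s: 20.7
tcp_pos: [0.5454, -0.0168, 0.0495]
eef_rot: [180.0, 0.0, 180.0]
contact_force: [-0.6, 1.4, 2.5]
gripper_width: 0.0498
gripper_force: 25.0
```

Emit:
drive_tool(increments=[[[-1,0,0,-0.15,0],[-1,0,0,-0.5,0],[-1,0,0,-0.9,0],[-1,0,0,-1,0],[-1,0,0,-1,0]]])

```text
time_s: 21.32
tcp_pos: [0.5451, -0.0168, 0.1694]
eef_rot: [180.0, 0.0, 179.9]
contact_force: [-0.1, 0.5, -3.4]
gripper_width: 0.0501
gripper_force: 25.0
```

Emit:
drive_tool(increments=[[[-1,0.02,-0.25,0,0],[-1,0.04,-0.6,0,0],[-1,0.054,-0.883,0,0]]])

```text
time_s: 21.7
tcp_pos: [0.5371, -0.1239, 0.1669]
eef_rot: [180.0, -0.2, 180.0]
contact_force: [0.3, 0.9, -1.8]
gripper_width: 0.0499
gripper_force: 25.0
```

Emit:
drive_tool(increments=[[[-1,0.02,-0.4,0,0],[-1,0.054,-0.883,0,0],[-1,0.054,-0.883,0,0]]])

```text
time_s: 22.08
tcp_pos: [0.53, -0.2318, 0.1664]
eef_rot: [180.0, -0.3, 179.7]
contact_force: [-0.4, 0.4, -3.4]
gripper_width: 0.0495
gripper_force: 25.0
```

Emit:
drive_tool(increments=[[[-1,0.02,-0.4,0,0],[-1,0.05,-0.7,0,0],[-1,0.054,-0.883,0,0],[-1,0.054,-0.883,0,0],[-1,0.054,-0.883,0,0]]])

```text
time_s: 22.7
tcp_pos: [0.5253, -0.3339, 0.1685]
eef_rot: [180.0, -0.1, 180.0]
contact_force: [-0.1, -0.2, -2.4]
gripper_width: 0.0498
gripper_force: 25.0
```

Emit:
drive_tool(increments=[[[-1,0,0,0.3,0],[-1,0,0,0.6,0],[-1,0,0,0.85,0],[-1,0,0,0.94,0],[-1,0,0,0.94,0]]])

```text
time_s: 23.32
tcp_pos: [0.5257, -0.3341, 0.0565]
eef_rot: [180.0, -0.0, -180.0]
contact_force: [0.7, -0.4, -1.1]
gripper_width: 0.0495
gripper_force: 25.0
```

Emit:
drive_tool(increments=[[[-1,0,0,0,0],[-1,0,0,0,0]]])

```text
time_s: 23.58
tcp_pos: [0.5264, -0.3349, 0.0579]
eef_rot: [-180.0, 0.1, 180.0]
contact_force: [-0.3, 0.6, -1.9]
gripper_width: 0.0497
gripper_force: 25.0
```

Emit:
drive_tool(increments=[[[-1,0,0,0.02,0],[-1,0,0,0.04,0],[-1,0,0,0.06,0],[-1,0,0,0.06,0],[-1,0,0,0.06,0]]])

```text
time_s: 24.2
tcp_pos: [0.5257, -0.3348, 0.0505]
eef_rot: [-180.0, 0.0, 180.0]
contact_force: [-2.4, 3.4, 8.5]
gripper_width: 0.0498
gripper_force: 25.0
```

Emit:
drive_tool(increments=[[[1,0,0,0,0],[1,0,0,0,0],[1,0,0,0,0],[1,0,0,0,0],[1,0,0,0,0]]])

```text
time_s: 24.82
tcp_pos: [0.5256, -0.3348, 0.0493]
eef_rot: [180.0, -0.0, 180.0]
contact_force: [0.3, -0.1, 0.5]
gripper_width: 0.087
gripper_force: 0.0
```

Emit:
drive_tool(increments=[[[1,0,0,-0.2,0],[1,0,0,-0.6,0],[1,0,0,-1,0],[1,0,0,-1,0],[1,0,0,-1,0]]])

```text
time_s: 25.45
tcp_pos: [0.5253, -0.3345, 0.1692]
eef_rot: [180.0, 0.0, 179.9]
contact_force: [0.6, 0.5, -0.3]
gripper_width: 0.0878
gripper_force: 0.0
```

Emit:
drive_tool(increments=[[[1,-0.1,0.883,0,0],[1,-0.227,0.883,0,0],[1,-0.227,0.883,0,0]]])

```text
time_s: 25.82
tcp_pos: [0.5533, -0.2262, 0.168]
eef_rot: [180.0, -0.1, -179.9]
contact_force: [-0.0, 0.0, -0.2]
gripper_width: 0.0876
gripper_force: 0.0
```

```bash
python3 - <<'E'
from h import *
a=snap('top','t2.png')
b=snap('side','s2.png')
cv2.imwrite('pics/m2.png',np.hstack([cv2.resize(a[125:325,205:425],None,fx=1.9,fy=1.9,interpolation=2),cv2.resize(b[120:245,205:340],None,fx=3,fy=3.04,interpolation=2)])[:,:,::-1])
E
```

```text
(no output)
```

View pics/m2.png

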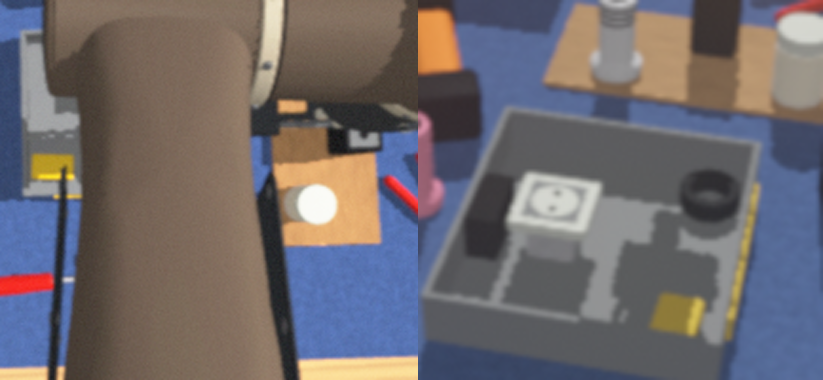

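Torch, adapter and jar all stand on the board. The insert is in place, with plate corners in the side crop at (520,173), (602,180), (588,235), (508,228).

```bash
python3 - <<'E'
from h import *
p=[(520,173),(602,180),(588,235),(508,228)]
C=np.array([atz('side',((a-418)/3+205-.3,b/3.04+120-.3),.049) for a,b in p]);print(C.round(4)[:,:2].tolist(),C.mean(0).round(4))
C=np.array([atz('side',((a-418)/3+205-.3,b/3.04+120-.3),.045) for a,b in [(510,107),(760,143)]]);print(C.round(4))
print(proj('top',(.608,-.017,.049)))
E
```

```text
[[0.6436, -0.0472], [0.5777, -0.0536], [0.5744, 0.0139], [0.6358, 0.0199]] [ 0.6079 -0.0168  0.049 ]
[[ 0.6759 -0.1376  0.045 ]
 [ 0.4604 -0.1366  0.045 ]]
[263.78000231 166.82127434]
```

Emit:
drive_tool(increments=[[[1,-0.23,0.88,0,0],[1,-0.23,0.88,0,0],[1,-0.23,0.88,0,0]]])

```text
time_s: 26.3
tcp_pos: [0.5807, -0.1219, 0.1686]
eef_rot: [180.0, -0.1, -179.9]
contact_force: [0.6, -0.3, 0.5]
gripper_width: 0.0877
gripper_force: 0.0
```

Emit:
drive_tool(increments=[[[1,-0.23,0.88,0,0],[1,-0.23,0.88,0,0],[1,-0.23,0.88,0,0],[1,-0.23,0.88,0,0],[1,-0.23,0.88,0,0]]])

```text
time_s: 26.92
tcp_pos: [0.6078, -0.0193, 0.1691]
eef_rot: [-180.0, -0.0, 179.9]
contact_force: [-0.5, -0.6, -0.0]
gripper_width: 0.0878
gripper_force: 0.0
```

Emit:
drive_tool(increments=[[[1,0,0,0.4,0],[1,0,0,0.7,0],[1,0,0,0.7,0],[1,0,0,0.7,0]]])

```text
time_s: 27.42
tcp_pos: [0.6092, -0.0183, 0.0868]
eef_rot: [-180.0, 0.1, 179.9]
contact_force: [0.2, -0.4, 1.1]
gripper_width: 0.0878
gripper_force: 0.0
```

Emit:
drive_tool(increments=[[[1,0,0.01,0.2,0],[1,0,0.01,0.37,0],[1,0,0.01,0.37,0],[1,0,0.01,0.37,0]]])

```text
time_s: 27.92
tcp_pos: [0.6095, -0.0163, 0.0429]
eef_rot: [180.0, 0.1, 180.0]
contact_force: [0.5, -0.2, 0.2]
gripper_width: 0.0872
gripper_force: 0.0
```

Emit:
drive_tool(increments=[[[-1,0,0,0,0],[-1,0,0,0,0],[-1,0,0,0,0],[-1,0,0,0,0],[-1,0,0,0,0]]])

```text
time_s: 28.55
tcp_pos: [0.6082, -0.0164, 0.0409]
eef_rot: [-180.0, -0.0, 180.0]
contact_force: [-0.8, 0.9, 0.6]
gripper_width: 0.0433
gripper_force: 0.0
```

```bash
python3 - <<'E'
from h import *
b=snap('side','s3.png'); s=r.get_state(); print(s['gripper_width'],s['gripper_force'],s['contact_force'])
cv2.imwrite('pics/m3.png',cv2.resize(b[120:245,205:340],None,fx=4,fy=4,interpolation=2)[:,:,::-1])
E
```

```text
0.039427722328931096 0.0 [-0.81229911  1.07563102 -0.95808884]
```

View pics/m3.png

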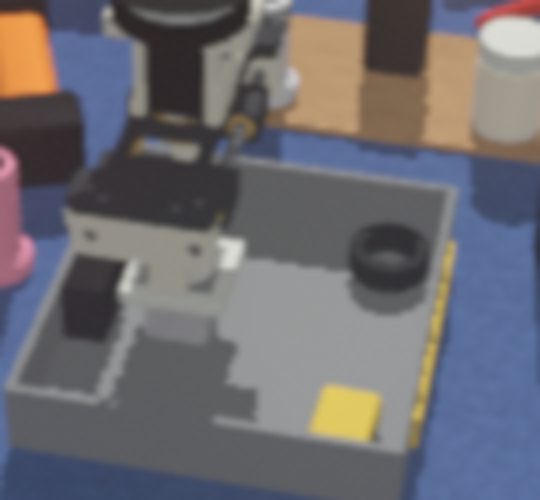

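```bash
python3 - <<'E'
from h import *
for p in [(185,303),(150,298),(217,305),(180,340),(140,325),(218,345)]:
    q=(p[0]/4+205-.4,p[1]/4+120-.4); print(p,[atz('side',q,z).round(4)[:2].tolist() for z in(.005,.03,.039,.049)])
for n,P in(('plate near edge top',(.608,.0138,.049)),('plate near edge bot',(.608,.0138,.039)),('bodynear top',(.608,.002,.039)),('body near foot',(.608,.002,.005)),('platecornerR',(.577,.0138,.039)),('plateL',(.639,.0138,.049)),('tip grip62',(.608,.0146,.03)),('tip39',(.608,.0032,.03))):
    q=proj('side',P); print(n,((q-[205,120])*4).round(0))
print(r.get_state()['time_s'],r.get_state()['gripper_width'])
E
```

```text
(185, 303) [[0.6111, -0.0363], [0.6043, -0.0079], [0.6019, 0.0023], [0.5992, 0.0137]]
(150, 298) [[0.633, -0.0361], [0.6255, -0.0076], [0.6228, 0.0026], [0.6198, 0.0139]]
(217, 305) [[0.5917, -0.039], [0.5856, -0.0104], [0.5834, -0.0002], [0.5809, 0.0112]]
(180, 340) [[0.6062, -0.0027], [0.5996, 0.0246], [0.5972, 0.0344], [0.5945, 0.0453]]
(140, 325) [[0.6328, -0.0104], [0.6252, 0.0171], [0.6225, 0.0271], [0.6195, 0.0381]]
(218, 345) [[0.5832, -0.0034], [0.5773, 0.0239], [0.5752, 0.0337], [0.5729, 0.0446]]
plate near edge top [168. 299.]
plate near edge bot [169. 312.]
bodynear top [173. 300.]
body near foot [174. 343.]
platecornerR [221. 320.]
plateL [116. 291.]
tip grip62 [168. 325.]
tip39 [173. 313.]
28.6 0.039427722328931096
```

```bash
python3 - <<'E'
import cv2,numpy as np
o=[cv2.resize(cv2.imread(f'pics/{n}.png')[150:212,218:272],None,fx=7,fy=9,interpolation=3) for n in('s2','s3')]
cv2.imwrite('pics/m4.png',np.hstack(o))
E
```

```text
(no output)
```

View pics/m4.png

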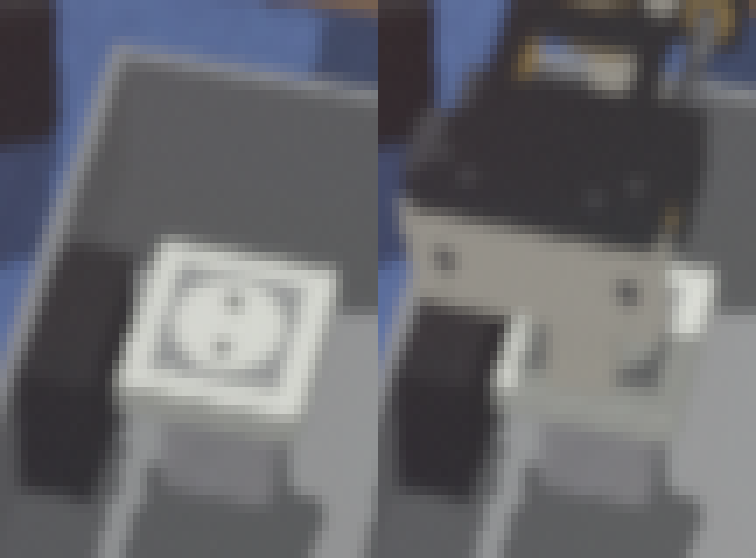

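Side view: the insert has not moved, but the fingers have closed past the plate edges (width 39 mm, no force). I'll open, go to the stated grasp height and close in steps.

Emit:
drive_tool(increments=[[[1,0,0,0,0],[1,0,0,0,0],[1,0,0,0,0],[1,0,0,0,0],[1,0,0,0,0]]])

```text
time_s: 29.22
tcp_pos: [0.6082, -0.0164, 0.0409]
eef_rot: [-180.0, -0.0, 180.0]
contact_force: [-0.6, -0.5, -0.1]
gripper_width: 0.0833
gripper_force: 0.0
```

Emit:
drive_tool(increments=[[[1,0,0,0.02,0],[1,0,0,0.04,0],[1,0,0,0.04,0],[1,0,0,0.04,0]]])

```text
time_s: 29.72
tcp_pos: [0.6082, -0.0165, 0.0361]
eef_rot: [-180.0, -0.0, 180.0]
contact_force: [-0.5, -0.4, 1.1]
gripper_width: 0.0878
gripper_force: 0.0
```

Emit:
drive_tool(increments=[[[0.5,0,0,0,0],[0.4,0,0,0,0],[0.4,0,0,0,0],[0.4,0,0,0,0]]])

```text
time_s: 30.22
tcp_pos: [0.6082, -0.0165, 0.0362]
eef_rot: [180.0, 0.0, 180.0]
contact_force: [0.9, 0.9, 0.1]
gripper_width: 0.0619
gripper_force: 0.0
```

Emit:
drive_tool(increments=[[[0.3,0,0,0,0],[0.3,0,0,0,0],[0.3,0,0,0,0],[0.3,0,0,0,0]]])

```text
time_s: 30.72
tcp_pos: [0.6082, -0.0164, 0.0362]
eef_rot: [180.0, -0.0, 180.0]
contact_force: [0.4, 0.4, 0.3]
gripper_width: 0.0572
gripper_force: 0.0
```

Emit:
drive_tool(increments=[[[0.1,0,0,0,0],[0.1,0,0,0,0],[0.0,0,0,0,0],[0.0,0,0,0,0]]], squeeze=10)

```text
time_s: 31.22
tcp_pos: [0.6082, -0.0164, 0.0362]
eef_rot: [-180.0, -0.0, 180.0]
contact_force: [-0.4, -0.5, -0.1]
gripper_width: 0.0439
gripper_force: 0.0
```

Emit:
drive_tool(increments=[[[-0.1,0,0,0,0],[-0.2,0,0,0,0],[-0.2,0,0,0,0],[-0.2,0,0,0,0],[-0.2,0,0,0,0]]])

```text
time_s: 31.85
tcp_pos: [0.6082, -0.0164, 0.0361]
eef_rot: [-180.0, -0.0, 180.0]
contact_force: [-0.7, -0.2, -0.0]
gripper_width: 0.0347
gripper_force: 0.0
```

```bash
python3 - <<'E'
from h import *
b=snap('side','s4.png');a=snap('top','t4.png'); s=r.get_state(); print(s['gripper_width'],s['gripper_force'],s['contact_force'],s['tcp_pos'])
o=[cv2.resize(x,(400,500),interpolation=3) for x in(b[150:212,218:268],a[130:205,230:290])]
cv2.imwrite('pics/m5.png',np.hstack(o)[:,:,::-1])
E
```

```text
0.03513737164763469 0.0 [ 0.64884049 -0.24252038  0.1436847 ] [ 0.60825774 -0.01641678  0.03618673]
```

View pics/m5.png

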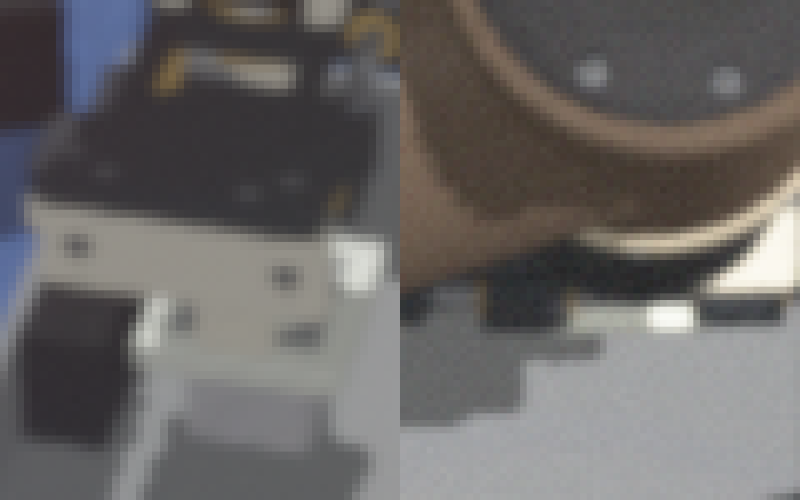

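```bash
python3 - <<'E'
from h import *
for n,P in(('finger near face bot',(.608,.022,.025)),('L',(.6175,.022,.025)),('R',(.5985,.022,.025)),('near face z.06',(.608,.022,.06)),('near face z.09',(.608,.022,.09)),('inner bot',(.608,.001,.025)),('plate edge top',(.608,.0138,.049)),('plate edge bot',(.608,.0138,.039)),
 ('body corner near L z.083',(.647,.08,.083)),('body R',(.569,.08,.083))):
    print(n,proj('side',P).round(1))
a=cv2.imread('pics/s2.png');b=cv2.imread('pics/s4.png')
for c in(245,248):
  for r_ in range(180,214,1): print(c,r_,a[r_,c].tolist(),b[r_,c].tolist())  if c==245 else 0
E
```

```text
finger near face bot [246.3 204.9]
L [242.4 204.3]
R [250.3 205.5]
near face z.06 [246.2 193.4]
near face z.09 [246.1 183.1]
inner bot [248.5 199.1]
plate edge top [247.1 194.8]
plate edge bot [247.1 198.1]
body corner near L z.083 [222.1 199.6]
body R [257.4 205. ]
245 180 [157, 157, 156] [137, 145, 148]
245 181 [164, 166, 164] [138, 146, 149]
245 182 [191, 196, 194] [137, 145, 148]
245 183 [203, 209, 208] [137, 146, 149]
245 184 [207, 213, 212] [137, 145, 148]
245 185 [207, 214, 212] [138, 146, 149]
245 186 [208, 214, 213] [138, 146, 149]
245 187 [207, 213, 212] [137, 145, 148]
245 188 [202, 208, 207] [137, 145, 148]
245 189 [189, 194, 193] [136, 144, 147]
245 190 [170, 172, 171] [136, 145, 148]
245 191 [174, 177, 176] [138, 146, 149]
245 192 [199, 205, 203] [137, 145, 147]
245 193 [197, 204, 202] [139, 146, 147]
245 194 [164, 169, 168] [145, 150, 149]
245 195 [141, 145, 144] [143, 148, 147]
245 196 [135, 139, 138] [139, 143, 142]
245 197 [127, 127, 126] [132, 131, 131]
245 198 [123, 120, 121] [127, 124, 125]
245 199 [121, 118, 118] [126, 122, 123]
245 200 [120, 117, 118] [124, 121, 122]
245 201 [121, 118, 118] [124, 120, 121]
245 202 [121, 118, 118] [125, 121, 122]
245 203 [119, 115, 116] [123, 120, 120]
245 204 [112, 109, 109] [115, 112, 112]
245 205 [99, 96, 96] [101, 99, 99]
245 206 [93, 92, 91] [96, 94, 94]
245 207 [93, 92, 90] [95, 94, 93]
245 208 [93, 91, 90] [96, 94, 93]
245 209 [93, 92, 90] [95, 94, 93]
245 210 [93, 92, 90] [96, 94, 93]
245 211 [93, 92, 91] [96, 94, 93]
245 212 [93, 91, 90] [96, 95, 94]
245 213 [93, 91, 90] [96, 94, 93]
```

Emit:
drive_tool(increments=[[[-0.2,0,0,-0.05,0],[-0.2,0,0,-0.1,0],[-0.2,0,0,-0.2,0],[-0.2,0,0,-0.25,0],[-0.2,0,0,-0.25,0]]])

```text
time_s: 32.58
tcp_pos: [0.6087, -0.0163, 0.0671]
eef_rot: [180.0, 0.1, 180.0]
contact_force: [0.9, 0.0, 0.2]
gripper_width: 0.035
gripper_force: 0.0
```

```bash
python3 - <<'E'
from h import *
b=snap('side','s5.png');a=snap('top','t5.png'); s=r.get_state(); print(s['gripper_width'],s['gripper_force'],s['contact_force'],s['tcp_pos'],s['joints'])
o=[cv2.resize(x,(400,500),interpolation=3) for x in(b[130:220,208:280],cv2.imread('pics/s3.png')[130:220,208:280,::-1])]
cv2.imwrite('pics/m6.png',np.hstack(o)[:,:,::-1])
E
```

```text
0.03534601765138055 0.0 [ 0.27529244 -0.14104803  0.25564139] [ 0.60808    -0.01643029  0.06613925] [ 1.68257554e+01  2.17026706e+01 -1.83540475e+01 -1.08476217e-02
 -4.99423406e+01 -1.06864608e+02]
```

View pics/m6.png

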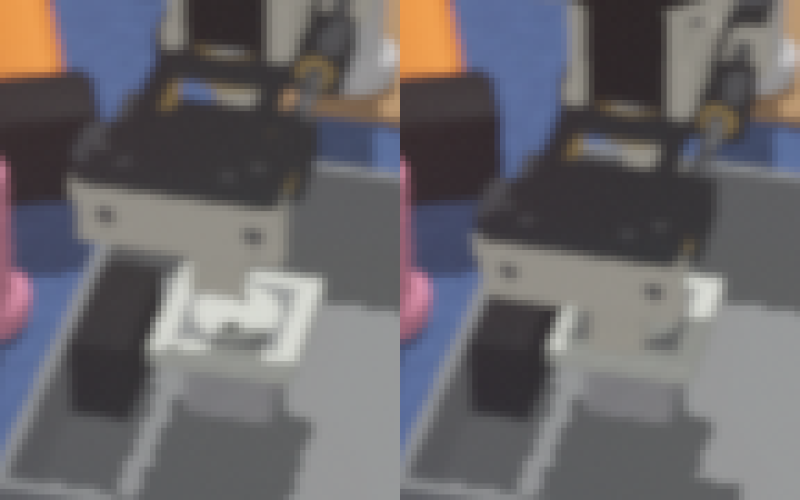

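```bash
python3 - <<'E'
from h import *
for y in(.001,.012,.022): print(y,[ (z,proj('side',(.608,y,z)).round(1).tolist()) for z in(.055,.065,.075)])
a=cv2.imread('pics/s5.png')
for r_ in range(165,198): print(r_,[int(a[r_,c].mean()) for c in(236,240,243,246,249,252,256,260)])
E
```

```text
0.001 [(0.055, [248.4, 189.3]), (0.065, [248.4, 186.0]), (0.075, [248.3, 182.6])]
0.012 [(0.055, [247.3, 192.3]), (0.065, [247.2, 189.0]), (0.075, [247.2, 185.6])]
0.022 [(0.055, [246.2, 195.1]), (0.065, [246.2, 191.7]), (0.075, [246.1, 188.3])]
165 [120, 95, 82, 67, 60, 58, 58, 77]
166 [139, 133, 120, 99, 87, 71, 63, 89]
167 [143, 142, 139, 134, 126, 106, 95, 101]
168 [142, 143, 142, 142, 140, 135, 133, 104]
169 [143, 143, 143, 143, 143, 142, 142, 104]
170 [143, 143, 143, 143, 143, 136, 142, 104]
171 [142, 143, 143, 143, 143, 116, 141, 103]
172 [143, 143, 143, 143, 143, 105, 140, 102]
173 [142, 143, 143, 143, 143, 116, 140, 101]
174 [136, 142, 143, 143, 143, 135, 142, 101]
175 [117, 133, 142, 143, 143, 140, 143, 101]
176 [99, 117, 142, 142, 142, 141, 142, 100]
177 [89, 131, 146, 142, 143, 139, 138, 99]
178 [75, 159, 148, 142, 142, 144, 153, 115]
179 [70, 180, 148, 143, 143, 162, 195, 164]
180 [75, 195, 148, 142, 143, 167, 202, 202]
181 [76, 205, 150, 145, 143, 177, 180, 197]
182 [76, 209, 159, 159, 147, 185, 183, 174]
183 [79, 210, 180, 190, 173, 181, 202, 172]
184 [85, 209, 196, 210, 205, 196, 212, 182]
185 [100, 203, 203, 215, 214, 212, 215, 186]
186 [122, 194, 201, 215, 212, 215, 215, 197]
187 [155, 188, 195, 213, 193, 213, 213, 206]
188 [181, 179, 177, 205, 138, 200, 202, 211]
189 [186, 169, 159, 184, 120, 163, 168, 213]
190 [195, 172, 160, 153, 130, 135, 139, 214]
191 [202, 192, 183, 132, 120, 113, 137, 214]
192 [192, 184, 196, 144, 126, 115, 159, 212]
193 [161, 159, 166, 146, 139, 136, 187, 209]
194 [142, 146, 147, 148, 144, 144, 195, 198]
195 [135, 144, 145, 145, 146, 147, 164, 167]
196 [129, 143, 140, 141, 145, 146, 147, 147]
197 [132, 143, 128, 132, 138, 141, 145, 144]
```

Side view: the fingertips end at about row 182, some 20–25 mm higher than the TCP reading implies, so the fingers were closing above the plate. I'll measure that by lowering the part-closed tips gently onto the plate.

Emit:
drive_tool(increments=[[[-0.2,0,0,0.15,0],[-0.2,0,0,0.25,0],[-0.2,0,0,0.25,0],[-0.2,0,0,0.25,0]]])

```text
time_s: 33.17
tcp_pos: [0.6081, -0.0165, 0.0359]
eef_rot: [-180.0, -0.0, 180.0]
contact_force: [0.1, -0.1, 0.1]
gripper_width: 0.0346
gripper_force: 0.0
```

Emit:
drive_tool(increments=[[[-0.2,0,0,0.01,0],[-0.2,0,0,0.02,0],[-0.2,0,0,0.02,0]]])

```text
time_s: 33.55
tcp_pos: [0.6084, -0.0164, 0.0341]
eef_rot: [180.0, 0.0, 180.0]
contact_force: [-1.1, 0.5, 3.7]
gripper_width: 0.0349
gripper_force: 1.7
```

Emit:
drive_tool(increments=[[[-0.2,0,0,0.01,0],[-0.2,0,0,0.015,0],[-0.2,0,0,0.015,0]]])

```text
time_s: 33.92
tcp_pos: [0.6086, -0.0164, 0.0341]
eef_rot: [-180.0, 0.1, 180.0]
contact_force: [-6.7, 1.4, 17.6]
gripper_width: 0.0351
gripper_force: 8.8
```

The tips touched the plate (z 0.049) at reading 0.034, so the true fingertips are about 15 mm above the reading, a 26 mm tool-length bias. I'll correct the heights: grip the plate at reading ≈0.012.

Emit:
drive_tool(increments=[[[-0.2,0,0,-0.1,0],[1,0,0,-0.1,0],[1,0,0,-0.1,0],[1,0,0,-0.1,0],[1,0,0,-0.1,0]]])

```text
time_s: 34.55
tcp_pos: [0.608, -0.0165, 0.0436]
eef_rot: [-180.0, -0.0, 180.0]
contact_force: [0.5, -0.5, -0.6]
gripper_width: 0.0693
gripper_force: 0.0
```

Emit:
drive_tool(increments=[[[1,0,0,0,0],[1,0,0,0,0],[1,0,0,0.1,0],[1,0,0,0.2,0],[1,0,0,0.26,0]]])

```text
time_s: 35.17
tcp_pos: [0.6075, -0.0166, 0.0113]
eef_rot: [-180.0, -0.1, 179.9]
contact_force: [0.7, -0.5, 0.3]
gripper_width: 0.0872
gripper_force: 0.0
```

Emit:
drive_tool(increments=[[[1,0,0,0,0],[-1,0,0,0,0],[-1,0,0,0,0],[-1,0,0,0,0],[-1,0,0,0,0]]])

```text
time_s: 35.8
tcp_pos: [0.6084, -0.0165, 0.0131]
eef_rot: [180.0, 0.0, 180.0]
contact_force: [-0.6, 0.5, 1.3]
gripper_width: 0.0618
gripper_force: 10.0
```

Emit:
drive_tool(increments=[[[-1,0,0,0,0],[-1,0,0,0,0],[-1,0,0,0,0]]], squeeze=25)

```text
time_s: 36.17
tcp_pos: [0.6084, -0.0164, 0.0131]
eef_rot: [180.0, 0.0, 180.0]
contact_force: [-1.3, 0.4, 5.0]
gripper_width: 0.0615
gripper_force: 25.0
```

Emit:
drive_tool(increments=[[[-1,0,0,-0.15,0],[-1,0,0,-0.5,0],[-1,0,0,-0.9,0],[-1,0,0,-1,0],[-1,0,0,-1,0]]])

```text
time_s: 36.8
tcp_pos: [0.6083, -0.0163, 0.133]
eef_rot: [180.0, 0.1, 179.9]
contact_force: [-0.3, -0.0, -2.2]
gripper_width: 0.0615
gripper_force: 25.0
```

Emit:
drive_tool(increments=[[[-1,0.1,0.25,0,0],[-1,0.25,0.6,0,0],[-1,0.377,0.867,0,0]]])

```text
time_s: 37.17
tcp_pos: [0.5612, 0.0884, 0.1304]
eef_rot: [-179.9, -0.2, 179.9]
contact_force: [0.2, -0.2, -0.6]
gripper_width: 0.0621
gripper_force: 25.0
```

Emit:
drive_tool(increments=[[[-1,0.2,0.4,0,0],[-1,0.377,0.867,0,0],[-1,0.377,0.867,0,0]]])

```text
time_s: 37.55
tcp_pos: [0.5158, 0.1944, 0.1309]
eef_rot: [-179.9, -0.1, -179.8]
contact_force: [-0.3, -0.5, -0.3]
gripper_width: 0.0618
gripper_force: 25.0
```

Emit:
drive_tool(increments=[[[-1,0.2,0.4,0,0.0433],[-1,0.3,0.7,0,0.0433],[-1,0.377,0.867,0,0.0433],[-1,0.377,0.867,0,0.0433],[-1,0.377,0.867,0,0.0433]]])

```text
time_s: 38.17
tcp_pos: [0.4725, 0.2946, 0.1316]
eef_rot: [-179.9, -0.1, 164.3]
contact_force: [0.2, 0.7, -1.3]
gripper_width: 0.0614
gripper_force: 25.0
```

Emit:
drive_tool(increments=[[[-1,0,0,0.2,0],[-1,0,0,0.3,0],[-1,0,0,0.3,0],[-1,0,0,0.3,0]]])

```text
time_s: 38.67
tcp_pos: [0.4732, 0.2957, 0.0973]
eef_rot: [180.0, 0.0, 164.4]
contact_force: [-0.6, 1.0, -0.6]
gripper_width: 0.0619
gripper_force: 25.0
```

```bash
python3 - <<'E'
from h import *
b=snap('side','s6.png'); a=snap('top','t6.png'); s=r.get_state(); print(s['tcp_pos'],s['eef_rot'],s['gripper_width'])
cv2.imwrite('pics/m7.png',np.hstack([cv2.resize(b[250:360,220:330],(500,500),interpolation=2),cv2.resize(a[185:265,100:148],(300,500),interpolation=2)])[:,:,::-1])
E
```

```text
[0.47315329 0.29603689 0.09747785] [1.79942286e+02 3.30822244e-02 1.64372369e+02] 0.061898594017394865
```

View pics/m7.png

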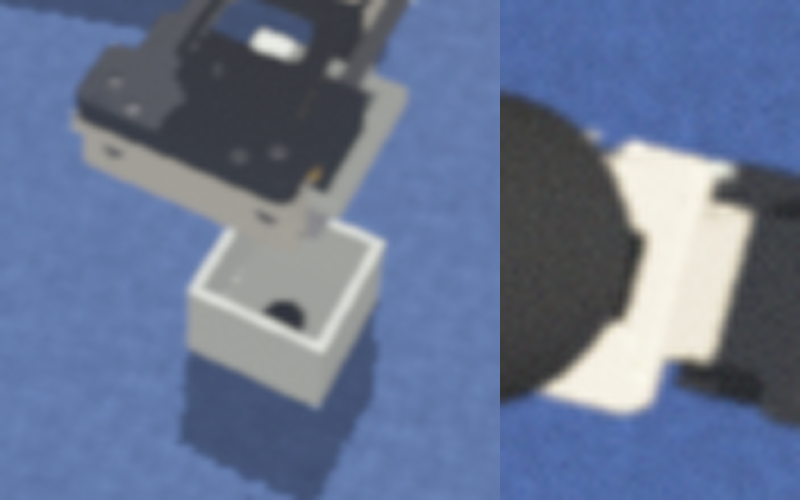

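The insert is held square over the box (rim in the side crop at (190,290), (320,345), (382,243)). Lowering in stages with force checks.

Emit:
drive_tool(increments=[[[-1,0,0,0.2,0],[-1,0,0,0.4,0],[-1,0,0,0.56,0],[-1,0,0,0.56,0],[-1,0,0,0.56,0]]])

```text
time_s: 39.4
tcp_pos: [0.4733, 0.2964, 0.0306]
eef_rot: [179.9, 0.0, 164.4]
contact_force: [-0.1, 0.2, -0.0]
gripper_width: 0.0621
gripper_force: 25.0
```

Emit:
drive_tool(increments=[[[-1,0,0,0.02,0],[-1,0,0,0.04,0],[-1,0,0,0.04,0],[-1,0,0,0.04,0]]])

```text
time_s: 39.9
tcp_pos: [0.4727, 0.2958, 0.0248]
eef_rot: [-180.0, 0.0, 164.4]
contact_force: [-1.1, -0.1, -1.4]
gripper_width: 0.0617
gripper_force: 25.0
```

Emit:
drive_tool(increments=[[[-1,0,0,0.015,0],[-1,0,0,0.03,0],[-1,0,0,0.03,0]]])

```text
time_s: 40.28
tcp_pos: [0.4726, 0.2956, 0.0209]
eef_rot: [-180.0, -0.0, 164.4]
contact_force: [-0.2, -0.1, -0.9]
gripper_width: 0.062
gripper_force: 25.0
```

Emit:
drive_tool(increments=[[[-1,0,0,0.015,0],[-1,0,0,0.03,0],[-1,0,0,0.03,0]]])

```text
time_s: 40.65
tcp_pos: [0.4726, 0.2956, 0.0174]
eef_rot: [-180.0, -0.0, 164.4]
contact_force: [0.3, -1.1, -0.3]
gripper_width: 0.0614
gripper_force: 25.0
```

Emit:
drive_tool(increments=[[[-1,0,0,0.01,0],[-1,0,0,0.02,0],[-1,0,0,0.02,0],[-1,0,0,0.02,0]]])

```text
time_s: 41.15
tcp_pos: [0.4727, 0.2958, 0.0152]
eef_rot: [180.0, -0.0, 164.4]
contact_force: [0.2, 0.2, -0.7]
gripper_width: 0.0615
gripper_force: 25.0
```

Emit:
drive_tool(increments=[[[-1,0,0,0.008,0],[-1,0,0,0.016,0],[-1,0,0,0.016,0],[-1,0,0,0.016,0]]])

```text
time_s: 41.65
tcp_pos: [0.4727, 0.2957, 0.0132]
eef_rot: [-180.0, -0.0, 164.4]
contact_force: [-0.2, -0.6, -0.8]
gripper_width: 0.0617
gripper_force: 25.0
```

Emit:
drive_tool(increments=[[[1,0,0,0,0],[1,0,0,0,0],[1,0,0,0,0],[1,0,0,0,0],[1,0,0,0,0]]])

```text
time_s: 42.28
tcp_pos: [0.4727, 0.2958, 0.0133]
eef_rot: [180.0, 0.0, 164.4]
contact_force: [-0.5, 0.7, 0.1]
gripper_width: 0.0875
gripper_force: 0.0
```

Emit:
drive_tool(increments=[[[1,0,0,-0.2,0],[1,0,0,-0.6,0],[1,0,0,-1,0],[1,0,0,-1,0],[1,0,0,-1,0]]])

```text
time_s: 42.9
tcp_pos: [0.4724, 0.2956, 0.133]
eef_rot: [180.0, -0.0, 164.4]
contact_force: [-0.6, 0.6, -0.0]
gripper_width: 0.0877
gripper_force: 0.0
```

Emit:
drive_tool(increments=[[[1,0,-0.5,-0.3,-0.0433],[1,0,-1,-0.3,-0.0433],[1,0,-1,-0.3,-0.0433],[1,0,-1,-0.3,-0.0433]]])

```text
time_s: 43.4
tcp_pos: [0.4402, 0.1797, 0.1686]
eef_rot: [-180.0, -0.0, 179.9]
contact_force: [-0.0, 0.3, 0.2]
gripper_width: 0.0878
gripper_force: 0.0
```

```bash
python3 - <<'E'
from h import *
b=snap('side','s7.png'); a=snap('top','t7.png'); s=r.get_state(); print(s['tcp_pos'],s['eef_rot'],s['gripper_width'])
cv2.imwrite('pics/m8.png',np.hstack([cv2.resize(b[265:355,240:320],(445,500),interpolation=2),cv2.resize(a[195:255,115:165],(355,500),interpolation=2)])[:,:,::-1])
E
```

```text
[0.44052549 0.18068615 0.16850507] [-1.79950862e+02 -4.80710614e-02  1.79954142e+02] 0.08766296700366465
```

View pics/m8.png

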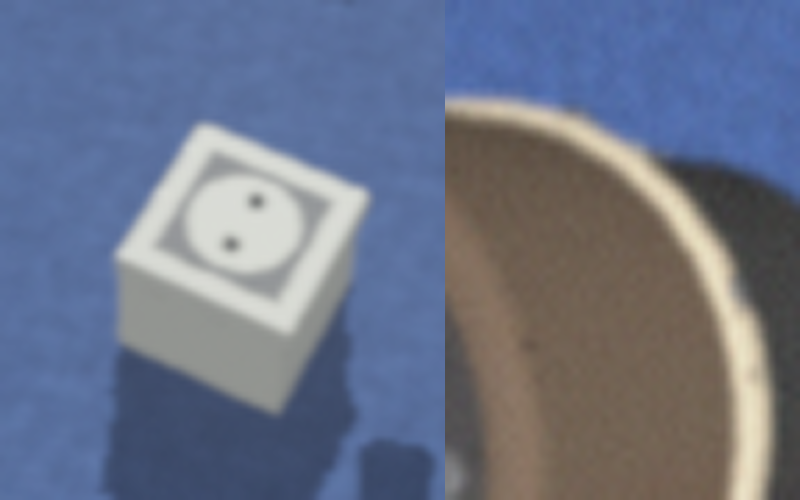

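The insert is seated flat and square in the box (plate corners in the side crop at (118,255), (203,125), (368,195), (290,330)). Now bringing the adapter back, gripping about 12 mm lower.

Emit:
drive_tool(increments=[[[1,-0.1425,-0.858,0,0],[1,-0.1425,-0.858,0,0],[1,-0.1425,-0.858,0,0]]])

```text
time_s: 43.88
tcp_pos: [0.4577, 0.0759, 0.1684]
eef_rot: [-179.9, -0.1, 179.8]
contact_force: [0.0, 0.2, -1.0]
gripper_width: 0.0881
gripper_force: 0.0
```

Emit:
drive_tool(increments=[[[1,-0.1425,-0.858,0,0],[1,-0.1425,-0.858,0,0],[1,-0.1425,-0.858,0,0]]])

```text
time_s: 44.25
tcp_pos: [0.475, -0.0267, 0.1685]
eef_rot: [-180.0, -0.1, 179.8]
contact_force: [-0.2, 0.3, 0.1]
gripper_width: 0.0878
gripper_force: 0.0
```

Emit:
drive_tool(increments=[[[1,-0.1425,-0.858,0,0],[1,-0.1425,-0.858,0,0],[1,-0.1425,-0.858,0,0]]])

```text
time_s: 44.62
tcp_pos: [0.4922, -0.1293, 0.1684]
eef_rot: [-180.0, -0.1, 179.8]
contact_force: [-0.6, 0.5, -1.0]
gripper_width: 0.0877
gripper_force: 0.0
```

Emit:
drive_tool(increments=[[[1,-0.1425,-0.858,0,0],[1,-0.1425,-0.858,0,0],[1,-0.1425,-0.858,0,0]]])

```text
time_s: 45.0
tcp_pos: [0.5094, -0.2321, 0.1683]
eef_rot: [180.0, -0.1, 179.9]
contact_force: [-0.0, 0.2, -0.7]
gripper_width: 0.0879
gripper_force: 0.0
```

Emit:
drive_tool(increments=[[[1,-0.1425,-0.858,0,0],[1,-0.1425,-0.858,0,0],[1,-0.1425,-0.858,0,0],[1,-0.1425,-0.858,0,0],[1,-0.1425,-0.858,0,0]]])

```text
time_s: 45.62
tcp_pos: [0.5259, -0.333, 0.1694]
eef_rot: [180.0, 0.0, -179.9]
contact_force: [-0.0, 0.7, 0.4]
gripper_width: 0.0877
gripper_force: 0.0
```

Emit:
drive_tool(increments=[[[1,0,-0.012,0.4,0],[1,0,-0.012,0.8,0],[1,0,-0.012,1,0],[1,0,-0.012,1,0],[1,0,-0.012,1,0]]])

```text
time_s: 46.25
tcp_pos: [0.5266, -0.3359, 0.0508]
eef_rot: [-180.0, 0.1, -180.0]
contact_force: [0.9, -0.3, -0.5]
gripper_width: 0.0878
gripper_force: 0.0
```

Emit:
drive_tool(increments=[[[1,0,0,0.09,0],[1,0,0,0.09,0],[1,0,0,0.09,0],[-1,0,0,0.09,0],[-1,0,0,0.09,0]]])

```text
time_s: 46.88
tcp_pos: [0.5256, -0.3362, 0.0386]
eef_rot: [-180.0, 0.0, 180.0]
contact_force: [0.5, -0.8, -0.1]
gripper_width: 0.0729
gripper_force: 0.0
```

Emit:
drive_tool(increments=[[[-1,0,0,0,0],[-1,0,0,0,0],[-1,0,0,0,0],[-1,0,0,0,0]]])

```text
time_s: 47.38
tcp_pos: [0.5255, -0.336, 0.0384]
eef_rot: [180.0, -0.0, 180.0]
contact_force: [-0.1, 0.9, 0.7]
gripper_width: 0.0496
gripper_force: 25.0
```

Emit:
drive_tool(increments=[[[-1,0,0,-0.15,0],[-1,0,0,-0.5,0],[-1,0,0,-0.9,0],[-1,0,0,-1,0],[-1,0,0,-1,0]]])

```text
time_s: 48.0
tcp_pos: [0.5258, -0.3362, 0.1597]
eef_rot: [-180.0, 0.1, 179.9]
contact_force: [-0.0, -0.4, -3.3]
gripper_width: 0.0494
gripper_force: 25.0
```

Emit:
drive_tool(increments=[[[-1,-0.02,0.25,0,0],[-1,-0.04,0.6,0,0],[-1,-0.055,0.887,0,0]]])

```text
time_s: 48.38
tcp_pos: [0.5309, -0.2282, 0.1565]
eef_rot: [180.0, -0.2, 179.9]
contact_force: [-0.1, 0.7, -1.2]
gripper_width: 0.0499
gripper_force: 25.0
```

Emit:
drive_tool(increments=[[[-1,-0.02,0.4,0,0],[-1,-0.055,0.887,0,0],[-1,-0.055,0.887,0,0]]])

```text
time_s: 48.75
tcp_pos: [0.5381, -0.1199, 0.157]
eef_rot: [180.0, -0.1, -179.8]
contact_force: [0.1, -0.0, -1.8]
gripper_width: 0.0494
gripper_force: 25.0
```

Emit:
drive_tool(increments=[[[-1,-0.02,0.4,0,0],[-1,-0.05,0.7,0,0],[-1,-0.055,0.887,0,0],[-1,-0.055,0.887,0,0],[-1,-0.055,0.887,0,0]]])

```text
time_s: 49.38
tcp_pos: [0.5449, -0.0176, 0.1575]
eef_rot: [-180.0, -0.1, 179.9]
contact_force: [-0.2, -0.8, -1.7]
gripper_width: 0.0496
gripper_force: 25.0
```

Emit:
drive_tool(increments=[[[-1,0,0,0.3,0],[-1,0,0,0.6,0],[-1,0,0,0.85,0],[-1,0,0,0.94,0],[-1,0,0,0.94,0]]])

```text
time_s: 50.0
tcp_pos: [0.5453, -0.0176, 0.0453]
eef_rot: [-180.0, -0.1, 179.9]
contact_force: [0.2, 0.5, -1.9]
gripper_width: 0.0499
gripper_force: 25.0
```

Emit:
drive_tool(increments=[[[-1,0,0,0,0],[-1,0,0,0,0]]])

```text
time_s: 50.25
tcp_pos: [0.5463, -0.0166, 0.0468]
eef_rot: [180.0, 0.1, 180.0]
contact_force: [-0.5, 0.4, -2.1]
gripper_width: 0.05
gripper_force: 25.0
```

Emit:
drive_tool(increments=[[[-1,0,0,0.025,0],[-1,0,0,0.05,0],[-1,0,0,0.07,0],[-1,0,0,0.07,0],[-1,0,0,0.07,0]]])

```text
time_s: 50.88
tcp_pos: [0.5457, -0.0167, 0.0374]
eef_rot: [180.0, 0.0, 180.0]
contact_force: [-0.6, 0.5, 1.2]
gripper_width: 0.0497
gripper_force: 25.0
```

Emit:
drive_tool(increments=[[[1,0,0,0,0],[1,0,0,0,0],[1,0,0,0,0],[1,0,0,0,0],[1,0,0,0,0]]])

```text
time_s: 51.5
tcp_pos: [0.5456, -0.0168, 0.0372]
eef_rot: [180.0, 0.0, 180.0]
contact_force: [1.1, 0.3, 0.0]
gripper_width: 0.087
gripper_force: 0.0
```

Emit:
drive_tool(increments=[[[1,0,0,-0.2,0],[1,0,0,-0.6,0],[1,0,0,-1,0],[1,0,0,-1,0],[1,0,0,-1,0]]])

```text
time_s: 52.12
tcp_pos: [0.5452, -0.0167, 0.157]
eef_rot: [180.0, -0.0, 179.9]
contact_force: [0.6, 0.0, -0.7]
gripper_width: 0.0873
gripper_force: 0.0
```

Emit:
drive_tool(increments=[[[1,0.44,-1,0,0],[1,0.44,-1,0,0],[1,0.44,-1,0,0]]])

```text
time_s: 52.5
tcp_pos: [0.4899, -0.1392, 0.1557]
eef_rot: [-180.0, -0.2, 179.8]
contact_force: [0.1, 0.8, -1.0]
gripper_width: 0.0877
gripper_force: 0.0
```

Emit:
drive_tool(increments=[[[1,0.44,-1,0,-0.125],[1,0.44,-1,0,-0.125],[1,0.44,-1,0,-0.125],[1,0.44,-1,0,-0.125],[1,0.44,-1,0,-0.125]]])

```text
time_s: 53.12
tcp_pos: [0.4392, -0.2566, 0.1559]
eef_rot: [179.9, -0.1, -134.9]
contact_force: [0.7, 0.1, -0.1]
gripper_width: 0.0877
gripper_force: 0.0
```

Emit:
drive_tool(increments=[[[1,0,0,0,-0.125],[1,0,0,0,-0.125],[1,0,0,0,-0.125],[1,0,0,0,-0.125],[1,0,0,0,-0.125]]])

```text
time_s: 53.75
tcp_pos: [0.4396, -0.2563, 0.1561]
eef_rot: [179.9, 0.0, -90.0]
contact_force: [-0.4, -1.4, -0.3]
gripper_width: 0.0879
gripper_force: 0.0
```

Emit:
drive_tool(increments=[[[1,0.115,0,0,0],[1,0.115,0,0.4,0],[1,0.115,0,0.8,0],[1,0.115,0,1,0],[1,0.115,0,1,0]]])

```text
time_s: 54.38
tcp_pos: [0.4382, -0.2707, 0.0353]
eef_rot: [179.7, 0.1, -90.2]
contact_force: [-0.3, 0.1, 0.8]
gripper_width: 0.0878
gripper_force: 0.0
```

Emit:
drive_tool(increments=[[[1,0,0,0,0],[1,0,0,0,0],[-1,0,0,0,0],[-1,0,0,0,0],[-1,0,0,0,0]]])

```text
time_s: 55.0
tcp_pos: [0.4399, -0.2705, 0.0375]
eef_rot: [-180.0, -0.0, -90.0]
contact_force: [-0.3, -0.5, 0.9]
gripper_width: 0.0629
gripper_force: 0.0
```

Emit:
drive_tool(increments=[[[-1,0,0,0,0],[-1,0,0,0,0],[-1,0,0,0,0],[-1,0,0,0,0]]])

```text
time_s: 55.5
tcp_pos: [0.4397, -0.2705, 0.0372]
eef_rot: [180.0, 0.0, -90.0]
contact_force: [-0.4, -0.5, 1.4]
gripper_width: 0.0493
gripper_force: 25.0
```

Emit:
drive_tool(increments=[[[-1,0,0,-0.15,0],[-1,0,0,-0.5,0],[-1,0,0,-0.9,0],[-1,0,0,-1,0],[-1,0,0,-1,0]]])

```text
time_s: 56.12
tcp_pos: [0.4399, -0.2704, 0.1575]
eef_rot: [-179.9, 0.0, -90.1]
contact_force: [-0.5, -0.1, -1.0]
gripper_width: 0.0493
gripper_force: 25.0
```

Emit:
drive_tool(increments=[[[-1,-0.25,-0.13,0,0],[-1,-0.6,-0.31,0,0],[-1,-0.883,-0.458,0,0]]])

```text
time_s: 56.5
tcp_pos: [0.4942, -0.1632, 0.1551]
eef_rot: [179.8, 0.0, -90.1]
contact_force: [0.4, -0.8, -2.0]
gripper_width: 0.0494
gripper_force: 25.0
```

Emit:
drive_tool(increments=[[[-1,-0.4,-0.2,0,0],[-1,-0.883,-0.458,0,0],[-1,-0.883,-0.458,0,0]]])

```text
time_s: 56.88
tcp_pos: [0.5505, -0.0556, 0.1547]
eef_rot: [179.8, -0.0, -89.8]
contact_force: [0.1, -1.3, -1.0]
gripper_width: 0.0495
gripper_force: 25.0
```

Emit:
drive_tool(increments=[[[-1,-0.4,-0.2,0,0],[-1,-0.7,-0.36,0,0],[-1,-0.883,-0.458,0,0],[-1,-0.883,-0.458,0,0],[-1,-0.883,-0.458,0,0]]])

```text
time_s: 57.5
tcp_pos: [0.604, 0.0464, 0.1562]
eef_rot: [179.9, -0.0, -90.1]
contact_force: [0.3, 0.3, -0.9]
gripper_width: 0.0495
gripper_force: 25.0
```

Emit:
drive_tool(increments=[[[-1,0,0,0.3,0],[-1,0,0,0.6,0],[-1,0,0,0.85,0],[-1,0,0,0.94,0],[-1,0,0,0.94,0]]])

```text
time_s: 58.12
tcp_pos: [0.6046, 0.0465, 0.0444]
eef_rot: [180.0, -0.0, -90.1]
contact_force: [0.5, 0.3, -1.0]
gripper_width: 0.0494
gripper_force: 25.0
```

Emit:
drive_tool(increments=[[[-1,0,0,0,0],[-1,0,0,0,0]]])

```text
time_s: 58.38
tcp_pos: [0.6056, 0.0475, 0.0457]
eef_rot: [-179.9, 0.0, -90.0]
contact_force: [1.1, -1.2, -1.4]
gripper_width: 0.0498
gripper_force: 25.0
```

Emit:
drive_tool(increments=[[[-1,0,0,0.025,0],[-1,0,0,0.05,0],[-1,0,0,0.068,0],[-1,0,0,0.068,0],[-1,0,0,0.068,0]]])

```text
time_s: 59.0
tcp_pos: [0.6049, 0.0472, 0.0363]
eef_rot: [180.0, -0.0, -90.0]
contact_force: [-0.9, -0.1, -0.1]
gripper_width: 0.0493
gripper_force: 25.0
```

Emit:
drive_tool(increments=[[[1,0,0,0,0],[1,0,0,0,0],[1,0,0,0,0],[1,0,0,0,0],[1,0,0,0,0]]])

```text
time_s: 59.62
tcp_pos: [0.6049, 0.0472, 0.0363]
eef_rot: [-180.0, 0.0, -90.0]
contact_force: [0.7, -0.6, -0.1]
gripper_width: 0.0869
gripper_force: 0.0
```

Emit:
drive_tool(increments=[[[1,0,0,-0.2,0],[1,0,0,-0.6,0],[1,0,0,-1,0],[1,0,0,-1,0],[1,0,0,-1,0]]])

```text
time_s: 60.25
tcp_pos: [0.6046, 0.0473, 0.1562]
eef_rot: [-180.0, 0.0, -90.1]
contact_force: [-0.1, 1.2, 0.0]
gripper_width: 0.0875
gripper_force: 0.0
```

Emit:
drive_tool(increments=[[[1,0.883,-0.013,0,0],[1,0.883,-0.013,0,0],[1,0.883,-0.013,0,0]]])

```text
time_s: 60.62
tcp_pos: [0.6052, -0.0614, 0.1545]
eef_rot: [179.8, -0.0, -90.2]
contact_force: [0.7, 0.4, -0.6]
gripper_width: 0.0883
gripper_force: 0.0
```

Emit:
drive_tool(increments=[[[1,0.883,-0.013,0,0],[1,0.883,-0.013,0,0],[1,0.883,-0.013,0,0]]])

```text
time_s: 61.0
tcp_pos: [0.607, -0.1667, 0.1546]
eef_rot: [179.9, -0.0, -90.2]
contact_force: [0.5, 0.9, -0.1]
gripper_width: 0.0881
gripper_force: 0.0
```

Emit:
drive_tool(increments=[[[1,0.883,-0.013,0,0],[1,0.883,-0.013,0,0],[1,0.883,-0.013,0,0],[1,0.883,-0.013,0,0],[1,0.883,-0.013,0,0]]])

```text
time_s: 61.62
tcp_pos: [0.6095, -0.2692, 0.1561]
eef_rot: [180.0, 0.0, -90.0]
contact_force: [0.1, 0.5, 0.1]
gripper_width: 0.0876
gripper_force: 0.0
```

Emit:
drive_tool(increments=[[[1,0.01,0,0.3,0],[1,0.01,0,0.7,0],[1,0.01,0,0.95,0],[1,0.01,0,0.95,0],[1,0.01,0,0.95,0]]])

```text
time_s: 62.25
tcp_pos: [0.6105, -0.2715, 0.0438]
eef_rot: [-179.9, -0.0, -90.0]
contact_force: [-0.8, 0.6, 1.3]
gripper_width: 0.0875
gripper_force: 0.0
```

Emit:
drive_tool(increments=[[[1,0,0,0,0],[-1,0,0,0,0],[-1,0,0,0,0],[-1,0,0,0,0],[-1,0,0,0,0]]])

```text
time_s: 62.88
tcp_pos: [0.6093, -0.2719, 0.0423]
eef_rot: [-180.0, 0.0, -90.0]
contact_force: [-0.5, 1.1, -0.4]
gripper_width: 0.053
gripper_force: 0.0
```

Emit:
drive_tool(increments=[[[-1,0,0,0,0],[-1,0,0,0,0],[-1,0,0,0,0],[-1,0,0,0,0]]])

```text
time_s: 63.38
tcp_pos: [0.6093, -0.2718, 0.0422]
eef_rot: [180.0, 0.0, -90.0]
contact_force: [0.5, 0.6, -0.9]
gripper_width: 0.0324
gripper_force: 25.0
```

Emit:
drive_tool(increments=[[[-1,0,0,-0.15,0],[-1,0,0,-0.5,0],[-1,0,0,-0.9,0],[-1,0,0,-1,0],[-1,0,0,-1,0]]])

```text
time_s: 64.0
tcp_pos: [0.6098, -0.2718, 0.164]
eef_rot: [-179.8, -0.0, -90.0]
contact_force: [0.5, 0.9, -2.4]
gripper_width: 0.0333
gripper_force: 25.0
```

Emit:
drive_tool(increments=[[[-1,-0.25,0.01,0,0],[-1,-0.55,0.03,0,0],[-1,-0.79,0.038,0,0]]])

```text
time_s: 64.38
tcp_pos: [0.6035, -0.1758, 0.1605]
eef_rot: [179.8, 0.0, -90.1]
contact_force: [0.4, -0.2, -1.6]
gripper_width: 0.0328
gripper_force: 25.0
```

Emit:
drive_tool(increments=[[[-1,-0.3,0,0,0],[-1,-0.6,0,0,0],[-1,-0.79,0,0,0],[-1,-0.79,0,0,0],[-1,-0.79,0,0,0]]])

```text
time_s: 65.0
tcp_pos: [0.6043, -0.0825, 0.1613]
eef_rot: [179.9, -0.0, -90.0]
contact_force: [-0.5, -0.6, -0.9]
gripper_width: 0.0328
gripper_force: 25.0
```

Emit:
drive_tool(increments=[[[-1,0,0,0.3,0],[-1,0,0,0.6,0],[-1,0,0,0.85,0],[-1,0,0,0.94,0],[-1,0,0,0.94,0]]])

```text
time_s: 65.62
tcp_pos: [0.6046, -0.0829, 0.049]
eef_rot: [179.9, -0.0, -90.1]
contact_force: [-0.1, 0.1, -1.7]
gripper_width: 0.033
gripper_force: 25.0
```

Emit:
drive_tool(increments=[[[-1,0,0,0,0],[-1,0,0,0,0],[-1,0,0,0,0]]])

```text
time_s: 66.0
tcp_pos: [0.6054, -0.0821, 0.0503]
eef_rot: [-179.9, 0.0, -90.0]
contact_force: [0.3, 0.4, -0.9]
gripper_width: 0.0326
gripper_force: 25.0
```

Emit:
drive_tool(increments=[[[-1,0,0,0.025,0],[-1,0,0,0.05,0],[-1,0,0,0.066,0],[-1,0,0,0.066,0],[-1,0,0,0.066,0]]])

```text
time_s: 66.62
tcp_pos: [0.6049, -0.0822, 0.0415]
eef_rot: [180.0, -0.0, -90.0]
contact_force: [-0.3, 0.1, -1.9]
gripper_width: 0.0327
gripper_force: 25.0
```

Emit:
drive_tool(increments=[[[1,0,0,0,0],[1,0,0,0,0],[1,0,0,0,0],[1,0,0,0,0],[1,0,0,0,0]]])

```text
time_s: 67.25
tcp_pos: [0.6049, -0.0822, 0.0416]
eef_rot: [-180.0, -0.0, -90.0]
contact_force: [-0.3, -0.3, 0.1]
gripper_width: 0.0773
gripper_force: 0.0
```

Emit:
drive_tool(increments=[[[1,0,0,-0.2,0],[1,0,0,-0.6,0],[1,0,0,-1,0],[1,0,0,-1,0],[1,0,0,-1,0]]])

```text
time_s: 67.88
tcp_pos: [0.6046, -0.0821, 0.1615]
eef_rot: [-180.0, 0.0, -90.1]
contact_force: [-0.3, 0.2, -0.9]
gripper_width: 0.0877
gripper_force: 0.0
```

Emit:
drive_tool(increments=[[[1,1,0,0,0],[1,1,0,0,0],[1,1,0,0,0]]])

```text
time_s: 68.25
tcp_pos: [0.6034, -0.2055, 0.1594]
eef_rot: [179.8, -0.0, -90.3]
contact_force: [-0.1, 0.5, 0.2]
gripper_width: 0.0878
gripper_force: 0.0
```

Emit:
drive_tool(increments=[[[1,1,0.3,0,0],[1,1,0.3,0,0],[1,1,0.3,0,0],[1,1,0.3,0,0],[1,1,0.3,0,0]]])

```text
time_s: 68.88
tcp_pos: [0.5691, -0.3209, 0.1611]
eef_rot: [180.0, 0.0, -90.0]
contact_force: [-0.2, 0.4, 0.4]
gripper_width: 0.0873
gripper_force: 0.0
```

```bash
python3 - <<'E'
from h import *
b=snap('side','s8.png'); a=snap('top','t8.png'); s=r.get_state(); print(s['tcp_pos'],s['gripper_width'],s['time_s'])
cv2.imwrite('pics/m9.png',np.hstack([cv2.resize(b[145:345,200:330],(390,600),interpolation=2),cv2.resize(cv2.imread('pics/s0.png' if 0 else 'pics/side0.png')[145:345,200:330,::-1],(390,600),interpolation=2)])[:,:,::-1])
E
```

```text
[ 0.56923769 -0.32096021  0.16142334] 0.0877555351758391 68.975
```

View pics/m9.png

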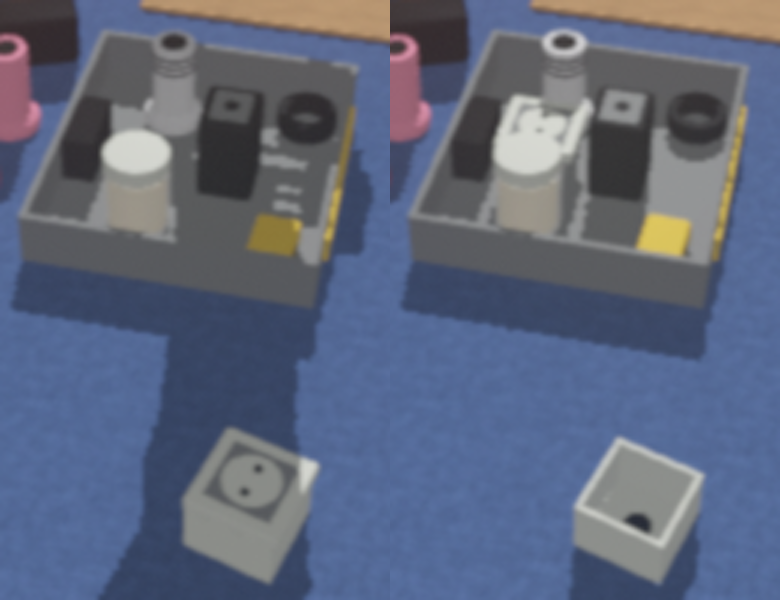

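The final side view (left) matches the start view (right): jar, adapter and torch stand upright at their starting pixels. Tape and bit case have not moved, the insert is seated in the box, and the arm is clear.

```bash
python3 -c "
from h import *
print(job.close_job())"
```

```text
the job is handed in; nothing more can be done
None
```

The job is handed in: the insert is seated square in the surface box, and the jar, adapter and torch are standing back in the tray where they started. The final picture shows the tape and bit case unmoved; the judge's verdict was not shown.

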